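# Lay the tall cartons and the jam on the order tray and ring the bell

## Task

Make up the order on the light wooden tray, which goes under a low shelf, so the cartons must lie: tip each tall carton over onto its side where it stands on the counter (push it over, do not lift one while it stands), then lay all of them flat on the tray's floor inside the rim, none on top of another, and stand the jam jar upright on the tray floor too, leaving the white tumbler there standing where it is. When everything is on the tray, press the button of the counter bell.

Things in the scene. Friction and masses are not known exactly. Their poses are not given: they have to be found in the camera images.
- carton_a_mid (a point): tall closed carton, plain brown cardboard with a paper band, rigid, 46 x 46 x 140 mm, about 0.16 kg, standing in the row at the counter's far edge. This point is its centre (70 mm up while standing, 23 mm above what it lies on when lying); z axis along the 140 mm length, x and y square to the faces. Two or three of the three alike cartons are present.
- carton_b_mid (a point): tall closed carton, plain brown cardboard with a paper band, rigid, 46 x 46 x 140 mm, about 0.16 kg, standing in the row at the counter's far edge. This point is its centre (70 mm up while standing, 23 mm above what it lies on when lying); z axis along the 140 mm length, x and y square to the faces. Two or three of the three alike cartons are present.
- carton_c_mid (a point): tall closed carton, plain brown cardboard with a paper band, rigid, 46 x 46 x 140 mm, about 0.16 kg, standing in the row at the counter's far edge. This point is its centre (70 mm up while standing, 23 mm above what it lies on when lying); z axis along the 140 mm length, x and y square to the faces. Two or three of the three alike cartons are present.
- jam_mid (a point): jam jar with yellow lid, round, 62 mm across (60 mm below the lid, lid 58 mm), 85 mm tall, 0.35 kg, standing either between the tray and the row of cartons or at the near right of the row. This point is its centre, half-way up (42 mm above its foot); z axis up.
- tray_floor (a point): light wooden delivery tray, fixed to the counter, 260 (x) x 250 (y) x 20 mm outside; floor 8 mm thick, rim walls 6 mm thick standing 12 mm above the floor; inside 248 (x) x 238 (y) mm. This point is the centre of the floor's upper face; x and y axes along the tray's sides, x roughly away from the robot.
- tumbler: white ceramic tumbler, round, 72 mm across the rim, 85 mm tall, 0.35 kg, standing loose on the far part of the tray. Origin: centre of its underside. It stays where it is.
- bell: counter bell, steel dome on a black foot, 83 mm across, 62 mm tall, 0.19 kg, standing loose either between the tray and the row of cartons or at the near right of the row (where the jam jar is not). Origin: centre of its underside.
- bell_top (a point): top of the bell's push button when it is up, 62 mm above the counter, on the bell's axis; the button is a 10 mm rod that is pressed straight down.
- bell_button (a joint): travel of the bell's button: 0 up, 0.004 m fully pressed; a light spring brings it back up.

How it is judged (in metres and radians):
On the way, in this order (a step that is already met when the one before it is completed fails the run):
1. all cartons lie flat on the tray and the jam jar stands on it, the tumbler still in its place (x of carton_a_mid in the frame of tray_floor between -0.103 and 0.103 m and y of carton_a_mid in the frame of tray_floor between -0.098 and 0.098 m and z of carton_a_mid in the frame of tray_floor between 0.018 and 0.028 m and angle between carton_a_mid's own z axis and vertical between 1.51 and 1.632 rad and x of carton_b_mid in the frame of tray_floor between -0.103 and 0.103 m and y of carton_b_mid in the frame of tray_floor between -0.098 and 0.098 m and z of carton_b_mid in the frame of tray_floor between 0.018 and 0.028 m and angle between carton_b_mid's own z axis and vertical between 1.51 and 1.632 rad and x of carton_c_mid in the frame of tray_floor between -0.103 and 0.103 m and y of carton_c_mid in the frame of tray_floor between -0.098 and 0.098 m and z of carton_c_mid in the frame of tray_floor between 0.018 and 0.028 m and angle between carton_c_mid's own z axis and vertical between 1.51 and 1.632 rad and x of jam_mid in the frame of tray_floor between -0.096 and 0.096 m and y of jam_mid in the frame of tray_floor between -0.091 and 0.091 m and z of jam_mid in the frame of tray_floor between 0.0365 and 0.0485 m and angle between jam_mid's own z axis and vertical below 0.1 rad and distance of tumbler from where it was at the start of the episode below 0.03 m and angle between tumbler's own z axis and vertical below 0.15 rad), for 0.2 s.
2. then the bell's button is pressed (value of joint bell_button above 0.0025 m), for 0.02 s.
At the end, for the whole second after the job is handed in: Every carton lies flat on the tray floor inside the rim (level within 3 degrees, height within 5 mm), the jam stands upright inside the rim, the tumbler stands within 30 mm of its start, all at rest; the bell button was pressed 2.5 mm or more after that (all of step 1 and linear speed of each of carton_a, carton_b, carton_c, jam below 0.02 m/s); the robot touches nothing.
It fails at once if a carton is lifted off the counter while it still stands upright (carton_a) (height (world z) of carton_a_mid above 0.115 m and angle between carton_a_mid's own z axis and vertical below 0.7 rad).
It fails at once if a carton is lifted off the counter while it still stands upright (carton_b) (height (world z) of carton_b_mid above 0.115 m and angle between carton_b_mid's own z axis and vertical below 0.7 rad).
It fails at once if a carton is lifted off the counter while it still stands upright (carton_c) (height (world z) of carton_c_mid above 0.115 m and angle between carton_c_mid's own z axis and vertical below 0.7 rad).
Of carton_a, carton_b, carton_c only 2 to 3 are there at a start; the rules pass over those that are not, and their reading is None.
At some moment in a run one of bell may be knocked a few centimetres aside while the robot is not near it.
Once in a run the grip may slacken for a moment while it holds something.
It also fails if it takes over 208 s, if anything falls off the work surface, if the arm or the gripper's body presses on something with over 40 N, if the wrist force passes 120 N, or if a joint passes its speed limit or range.

## Robot

A 6-joint arm with a two-finger parallel gripper is mounted at the origin on the work surface; the furniture and walls round the work are solid. World frame = base frame: x ahead of the robot, y to its left, z up, the work surface at z = 0. Lengths are in mm, angles in rad, forces in N, time in s.
With the tool pointing down it reaches from about 275 to 750 mm from the base axis. Payload 10.2 kg.
Tool frame: the origin (TCP) lies at the centre of the arm's flange, where the gripper is bolted on; the fingertips stand ctrl.tip_reach ahead of it and the grasp point (between the pads) lies 155 mm ahead of it (ctrl.tip_reach is the distance from the TCP to the fingertips, in mm); z points along the fingers, y is the direction in which the jaws open and shut (so a half turn about z gives the same grasp; the last joint's range is limited). The gripper opens to 85 mm and grips with 20 to 120 N. Pads are 22 mm wide; open, the fingers measure 114 mm over their backs; the gripper's body (76 mm by 85 mm) begins 54 mm behind the grasp point. The pads swing forward as they close: fully open they stand 13 mm farther back than shut.
Start: joints at [0.964, 0.313, 1.498, -0, 1.331, -0.223], TCP at [196.598, 486.808, 404.694] pointing down, gripper open.
Joint ranges: [-2.94, 2.94], [-0.97, 2.17], [0.19, 2.56], [-1.23, 4.37], [0.02, 3.11], [-2.88, 2.88]. Speed limits (rad/s): [2.39, 2.39, 3.01, 3.14, 3.14, 3.14].

## Interface

Orientations are given as a unit quaternion [w, x, y, z].
In Python, from rig import ctrl, viewer gives the robot as it stands.
- The arm moves only by the tool drive_tool, never from a script. Its argument "rows" is a list that holds one entry, the list of rows, each a list of 6 numbers: the shift along the world's x, y, z normalised to -1 to 1, where 1 is 0.1 m, then the turn, a rotation vector about the world's x, y, z normalised to -1 to 1, where 1 is 90 degrees. A call has 1 to 10 rows; each row is the pose to reach, as a shift and turn from the pose measured when the call began; what a row does not reach only later rows make up. A row lasts 1/8 s, in which the tool goes at most 62.5 mm and 10.7 degrees, less where a joint would pass 70% of its speed; a pose out of reach is approached as far as the arm can. A call with a number of a shift or a turn outside -1 to 1 is refused whole. A call with a gripper value outside its range is refused whole. "fingers" is the opening, from -1 (shut) to 1 (fully open), set as the call begins (left out, the last holds). The fingers move at their own pace and stop on an object; "force" is the grip in N (left out, the last holds). Time passes only in rows, so rows that repeat a pose let the fingers close. It gives the time, the measured TCP pose, the force and the opening at its end, in the units of the state.
- ctrl.sense(): the state, without advancing time (a new reading comes with each control period).
- viewer.capture(name): name is "scene" or "top"; returns the picture (420x560x3 uint8, red, green, blue); there is no depth.
- viewer.calibration(name): a dict with "mtx" (3x3 intrinsics, pixels), "dist_coeffs" ([k1, k2, p1, p2, k3] as OpenCV has them; the pictures are not rectified), "extrinsics" (4x4, takes a point from camera to world coordinates). Camera axes: x right, y up, looking along -z (the intrinsics and any distortion apply to the point x, -y, -z); pixel columns grow to the right and rows downward; lengths in mm; the calibration is good to about 2 mm. A picture is of the moment at which its call begins. calibration takes no time and is no camera call.
- ctrl.finish_job(): hands the job in, once; it reports no verdict.
The state is a dict: "time_s": time; "joints": joint angles; "dq": joint speeds; "tau": joint torques, N m; "eef_pos": TCP position; "ee_rot": TCP orientation; "force": force on the tool from outside, world axes, zero at the start; "wrist_torque": the same for the moment, N m; "grip_width": opening from 0.0 (shut) to 1.0 (fully open).
Only numpy, scipy, OpenCV 4.12 (cv2) and the standard library are available. Lean on these libraries where they do the work, as an engineer would, in place of code of your own. Each camera call takes 0.05 s, during which the arm holds its last target.

## Working session

There is one attempt and no reset: what is moved stays moved. The work goes in short steps, Python scripts to look and compute and a tool call to move; the robot and the scene stay as the last step left them, time stands still between calls to the robot, and variables do not carry over. Pictures are saved under pics/ and viewed, and the job is handed in when it is done.

Besides the shell and the picture viewer there is one more tool, called after "Emit:" as a command line: name --argument value ..., lists and objects as JSON in quotes. drive_tool: Moves the arm, as the interface text tells. Scaled input: -1 to 1 covers 0.1 m each way for a shift and 90 degrees each way for a turn. Its arguments: {"type":"object","properties":{"rows":{"type":"array","items":{"type":"array","items":{"type":"array","items":{"type":"number"}}}},"fingers":{"type":"number"},"force":{"type":"number"}},"required":["rows"]}

```bash
ls; mkdir -p pics
python3 - <<'E'
from rig import ctrl, viewer
import cv2
print(ctrl.sense()); print(ctrl.tip_reach)
for n in("scene","top"):
    im=viewer.capture(n); cv2.imwrite(f"pics/{n}0.png",im[:,:,::-1]); c=viewer.calibration(n); print(n,c)
E
```

```text
pics
{'time_s': 0.0, 'joints': array([ 9.63562145e-01,  3.13485717e-01,  1.49841531e+00, -1.61951821e-05,
        1.33100840e+00, -2.23378039e-01]), 'dq': array([-0.00032375,  0.00139087,  0.00142281,  0.00099426,  0.00033708,
        0.00025297]), 'tau': array([ 2.01480134e-04, -4.12270725e+01, -2.59739524e+01, -1.57718373e-04,
        4.25507053e-03,  1.94301117e-05]), 'eef_pos': array([196.5976156 , 486.77055594, 404.1248473 ]), 'ee_rot': array([-2.58444230e-04,  1.90749983e-01,  9.81638432e-01, -6.05594565e-04]), 'force': array([-0.06180645, -0.83342757,  0.52028918]), 'wrist_torque': array([-0.00612651, -0.03354562,  0.02726677]), 'grip_width': 0.9969974214523082}
173.4
scene {'mtx': array([[382.81345578,   0.        , 280.08146013],
       [  0.        , 382.81345578, 208.58537557],
       [  0.        ,   0.        ,   1.        ]]), 'dist_coeffs': array([-0.03381568,  0.        ,  0.        ,  0.        ,  0.        ]), 'extrinsics': array([[ 7.87695916e-01,  4.76140621e-01, -3.90928705e-01,
         9.89340213e+01],
       [-6.16063406e-01,  6.07747973e-01, -5.01107055e-01,
        -4.39136448e+02],
       [-1.01129660e-03,  6.35556850e-01,  7.72053410e-01,
         7.34862576e+02],
       [ 0.00000000e+00,  0.00000000e+00,  0.00000000e+00,
         1.00000000e+00]])}
top {'mtx': array([[422.82407074,   0.        , 279.22375738],
       [  0.        , 422.82407074, 218.18766739],
       [  0.        ,   0.        ,   1.        ]]), 'dist_coeffs': array([-0.09357047,  0.        ,  0.        ,  0.        ,  0.        ]), 'extrinsics': array([[ 1.25265220e-02,  9.95301305e-01, -9.60124894e-02,
         3.49002762e+02],
       [-9.99805376e-01,  1.10036097e-02, -1.63747137e-02,
        -2.63434635e+01],
       [-1.52412899e-02,  9.61989213e-02,  9.95245432e-01,
         9.34453151e+02],
       [ 0.00000000e+00,  0.00000000e+00,  0.00000000e+00,
         1.00000000e+00]])}
```

View pics/scene0.png

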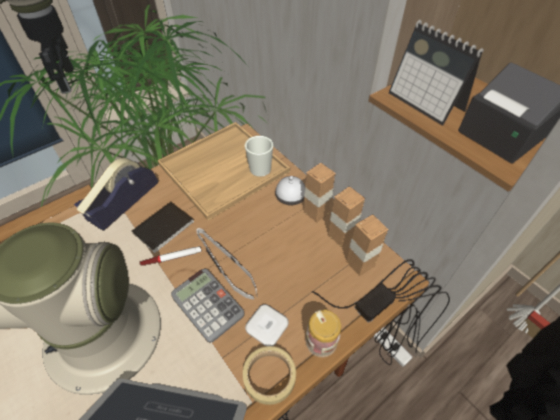

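View pics/top0.png

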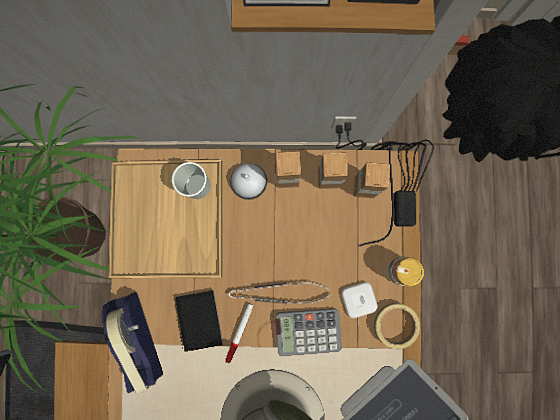

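The top view shows the tray at (110–221, 160–277), tumbler at (190,180), bell at (248,180), three cartons at about (288,163), (334,165) and (373,178), and the jam at (407,270). Next I'll zoom in and measure.

```bash
cat > h.py <<'E'
import numpy as np, cv2
from rig import ctrl, viewer
def ray(n,uv):
    c=viewer.calibration(n); uv=np.array(uv,float).reshape(-1,1,2)
    p=cv2.undistortPoints(uv,c["mtx"],c["dist_coeffs"]).reshape(-1,2)
    d=np.c_[p[:,0],-p[:,1],-np.ones(len(p))]@c["extrinsics"][:3,:3].T
    return c["extrinsics"][:3,3],d
def onz(n,uv,z):
    o,d=ray(n,uv); t=(z-o[2])/d[:,2]; return o+t[:,None]*d
def proj(n,P):
    c=viewer.calibration(n); E=np.linalg.inv(c["extrinsics"]); q=np.atleast_2d(P)@E[:3,:3].T+E[:3,3]
    q=q*[1,-1,-1]
    return cv2.projectPoints(q.reshape(-1,1,3).astype(float),np.zeros(3),np.zeros(3),c["mtx"],c["dist_coeffs"])[0].reshape(-1,2)
def snap(n,name,crop=None,k=1):
    im=viewer.capture(n)[:,:,::-1].copy()
    cv2.imwrite(f"pics/raw_{name}.png",im)
    if crop: x0,y0,x1,y1=crop; im=im[y0:y1,x0:x1]
    im=cv2.resize(im,None,fx=k,fy=k,interpolation=cv2.INTER_CUBIC); cv2.imwrite(f"pics/{name}.png",im)
E
python3 - <<'E'
import cv2
im=cv2.imread("pics/top0.png")
cv2.imwrite("pics/top0a.png",cv2.resize(im[140:220,220:420],None,fx=4,fy=4,interpolation=2))
cv2.imwrite("pics/top0b.png",cv2.resize(im[145:285,100:240],None,fx=4,fy=4,interpolation=2))
im=cv2.imread("pics/scene0.png")
cv2.imwrite("pics/scene0a.png",cv2.resize(im[120:360,240:440],None,fx=2.5,fy=2.5,interpolation=2))
E
```

```text
(no output)
```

View pics/top0a.png

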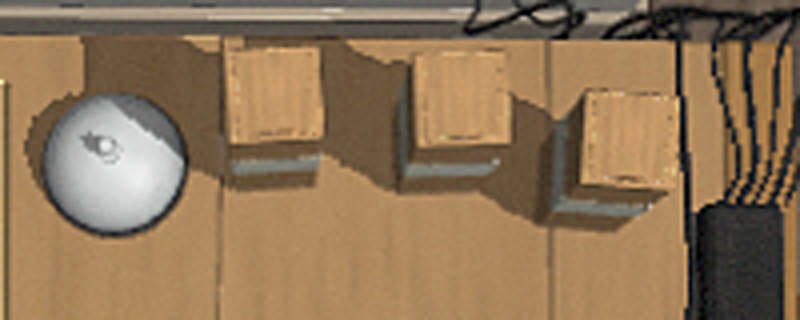

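View pics/top0b.png

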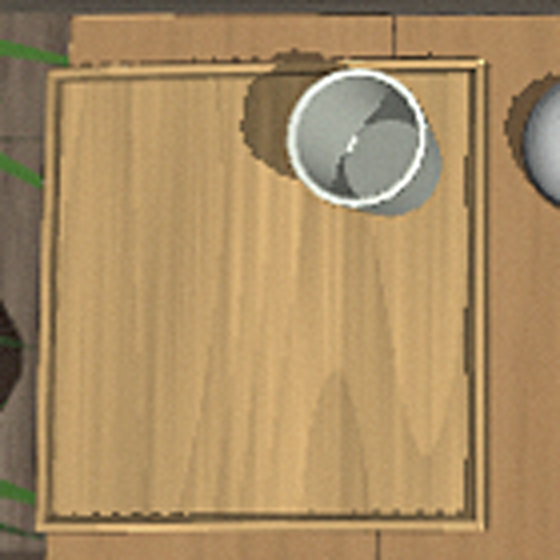

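View pics/scene0a.png

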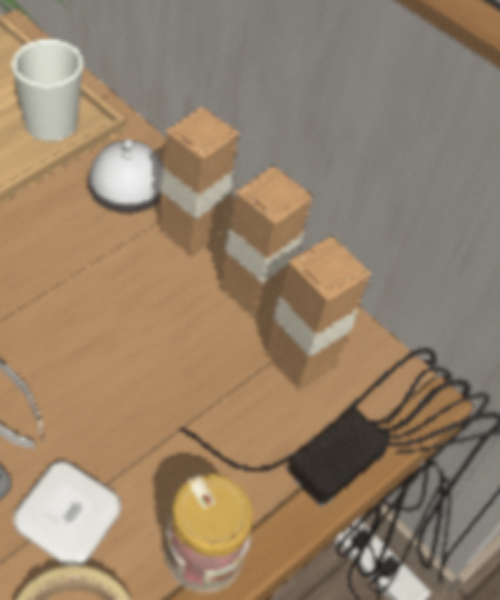

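Run:
```python
from h import *
def cr(pts,k,ox,oy): return (np.array(pts,float)+.5)/k-.5+[ox,oy]
C={'A':[(226,49),(321,46),(322,138),(227,146)],'B':[(414,54),(509,50),(511,144),(416,150)],'C':[(588,90),(680,96),(667,192),(578,184)]}
S={'A':[(204,107),(239,134),(203,163),(166,137)],'B':[(274,167),(311,197),(271,226),(233,196)],'C':[(327,237),(371,272),(329,305),(286,269)]}
for k in C:
    P=onz('top',cr(C[k],4,220,140),140); Q=onz('scene',cr(S[k],2.5,240,120),140)
    print(k,P[:,:2].round().tolist(),P.mean(0).round(),'scene',Q[:,:2].round().tolist(),Q.mean(0).round())
T=onz('top',cr([(48,72),(486,61),(483,527),(38,527)],4,100,145),20); print('tray',T[:,:2].round().tolist(),T.mean(0))
R=onz('top',cr([(357,138)],4,100,145),85); print('tumbler',R)
R=onz('top',cr([(106,147)],4,220,140),62);print('bell',R, onz('scene',cr([(128,146)],2.5,240,120),62))
im=cv2.imread('pics/top0.png'); hsv=cv2.cvtColor(im,cv2.COLOR_BGR2HSV)
m=cv2.inRange(hsv,(20,140,120),(32,255,255)); m[:, :380]=0;m[:240]=0;m[300:]=0
n,l,s,c=cv2.connectedComponentsWithStats(m); i=1+s[1:,4].argmax(); print(s[i],c[i],'jam',onz('top',[c[i]],85))
print('jam scene',onz('scene',cr([(213,509)],2.5,240,120),85))
print('tumbler scene rim',onz('scene',cr([(48,62)],2.5,240,120),85))
```

```text
A [[554.0, -6.0], [555.0, -51.0], [511.0, -52.0], [506.0, -7.0]] [531. -29. 140.] scene [[555.0, -5.0], [556.0, -49.0], [508.0, -55.0], [504.0, -12.0]] [531. -30. 140.]
B [[552.0, -96.0], [555.0, -142.0], [509.0, -142.0], [505.0, -97.0]] [ 530. -119.  140.] scene [[553.0, -96.0], [553.0, -139.0], [505.0, -140.0], [503.0, -98.0]] [ 528. -118.  140.]
C [[535.0, -180.0], [533.0, -224.0], [486.0, -217.0], [490.0, -174.0]] [ 511. -199.  140.] scene [[532.0, -176.0], [534.0, -221.0], [486.0, -223.0], [484.0, -178.0]] [ 509. -200.  140.]
tray [[559.0, 368.0], [566.0, 119.0], [310.0, 114.0], [305.0, 361.0]] [434.71707034 240.41984479  20.        ]
tumbler [[509.50818921 174.24608684  85.        ]]
bell [[520.56666958  58.59261692  62.        ]] [[519.669713    57.12546084  62.        ]]
[397 258  27  28 461] [410.8329718  271.89804772] jam [[ 325.62833484 -277.7575787    85.        ]]
jam scene [[ 328.50119375 -273.20489324   85.        ]]
tumbler scene rim [[515.99714639 182.98278347  85.        ]]
```

Run:
```python
from h import *
def tri(a,b):
    o1,d1=ray('top',[a]);o2,d2=ray('scene',[b]);d1=d1[0];d2=d2[0]
    A=np.c_[d1,-d2];t=np.linalg.lstsq(A,o2-o1,rcond=None)[0];return (o1+t[0]*d1).round(),np.linalg.norm(o1+t[0]*d1-o2-t[1]*d2).round(1)
print(tri((232,28),(371,101)),tri((434,31),(513,185)))
print(onz('top',[(150,148),(280,149),(420,150),(280,143),(280,137)],0).round())
print(onz('top',[(222,170),(421,300),(421,200)],0).round())
```

```text
(array([809.,  87., 143.]), np.float64(2.0)) (array([ 796., -313.,  166.]), np.float64(5.1))
[[ 598.  288.    0.]
 [ 596.  -11.    0.]
 [ 598. -329.    0.]
 [ 610.  -11.    0.]
 [ 624.  -10.    0.]]
[[ 547.  120.    0.]
 [ 262. -325.    0.]
 [ 484. -328.    0.]]
```

Emit:
drive_tool --rows '[[[0.5,-0.5,0,0,0,0.1],[0.9,-1,0,0,0,0.2],[0.9,-1,0,0,0,0.245]]]' --fingers 1 --force 30

```text
time_s: 0.48
eef_pos: [288.1, 384.8, 404.0]
ee_rot: [-0.0, -0.001, 1.0, -0.001]
force: [-0.4, -0.0, 1.3]
grip_width: 1.0
```

Emit:
drive_tool --rows '[[[0.5,-0.6,0,0,0,0],[0.8,-1,0,0,0,0],[0.8,-1,0,0,0,0]]]'

```text
time_s: 0.85
eef_pos: [369.9, 282.4, 403.7]
ee_rot: [-0.0, 0.002, 1.0, -0.001]
force: [0.3, 0.0, 0.5]
grip_width: 1.004
```

Emit:
drive_tool --rows '[[[0.5,-0.6,0,0,0,0],[0.8,-1,0,0,0,0],[0.8,-1,0,0,0,0]]]'

```text
time_s: 1.23
eef_pos: [451.3, 180.5, 403.2]
ee_rot: [-0.001, 0.004, 1.0, -0.001]
force: [-1.5, 1.2, -0.1]
grip_width: 0.999
```

Emit:
drive_tool --rows '[[[0.4,-0.6,-0.3,0,0,0],[0.8,-1,-0.5,0,0,0],[0.8,-1,-0.5,0,0,0]]]'

```text
time_s: 1.6
eef_pos: [532.2, 79.6, 351.5]
ee_rot: [-0.002, 0.004, 1.0, -0.001]
force: [-0.1, 1.0, -0.3]
grip_width: 1.001
```

Emit:
drive_tool --rows '[[[0,-0.6,0,0,0,0],[0.0,-1,0,0,0,0],[0.0,-1,0,0,0,0],[0.0,-1,0,0,0,0]]]'

```text
time_s: 2.1
eef_pos: [532.0, -18.7, 351.6]
ee_rot: [-0.002, 0.004, 1.0, -0.001]
force: [-0.6, -0.3, 0.3]
grip_width: 1.001
```

Emit:
drive_tool --rows '[[[0,-0.1,-0.2,0,0,0],[0,-0.1,-0.5,0,0,0],[0,-0.1,-0.78,0,0,0],[0,-0.1,-0.78,0,0,0]]]' --fingers 0.5

```text
time_s: 2.6
eef_pos: [531.7, -27.1, 272.4]
ee_rot: [-0.004, 0.003, 1.0, -0.0]
force: [0.0, -0.4, 0.4]
grip_width: 0.752
```

Run:
```python
from h import *
snap('scene','s1',(240,100,440,300),3); print(ctrl.sense()['time_s'])
```

```text
2.65
```

View pics/s1.png

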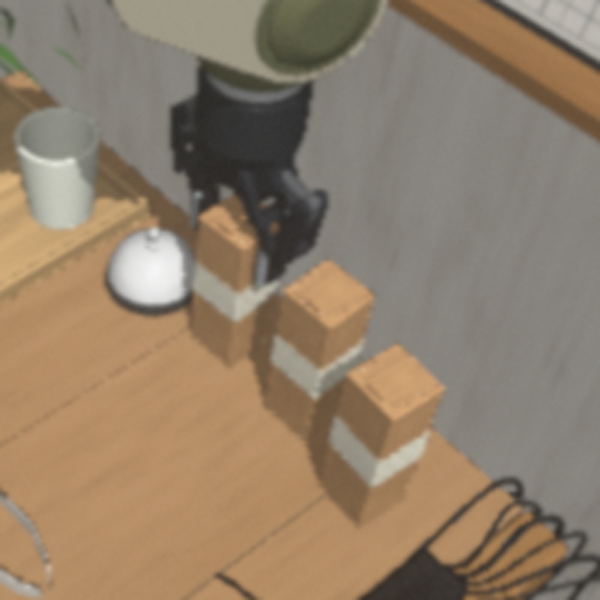

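Emit:
drive_tool --rows '[[[0,0,0,0,0,0],[0,0,0,0,0,0],[0,0,0,0,0,0],[0,0,0,0,0,0]]]' --fingers -0.1 --force 25

```text
time_s: 3.15
eef_pos: [532.4, -27.1, 275.4]
ee_rot: [-0.001, 0.003, 1.0, -0.001]
force: [-0.8, 1.9, 7.1]
grip_width: 0.55
```

Emit:
drive_tool --rows '[[[-0.24,0,0.02,0,-0.056,0],[-0.48,0,0.02,0,-0.111,0],[-0.71,0,-0.02,0,-0.167,0],[-0.95,0,-0.07,0,-0.222,0],[-0.95,0,-0.07,0,-0.222,0]]]'

```text
time_s: 3.78
eef_pos: [436.4, -27.0, 268.5]
ee_rot: [0.172, 0.003, 0.985, -0.0]
force: [0.8, -0.2, -1.6]
grip_width: 0.548
```

Emit:
drive_tool --rows '[[[-0.22,0,-0.07,0,-0.056,0],[-0.45,0,-0.16,0,-0.111,0],[-0.66,0,-0.27,0,-0.167,0],[-0.86,0,-0.4,0,-0.222,0],[-0.86,0,-0.4,0,-0.222,0]]]'

```text
time_s: 4.4
eef_pos: [363.7, -13.7, 261.7]
ee_rot: [0.322, 0.008, 0.947, -0.004]
force: [-0.7, 0.5, -1.6]
grip_width: 0.548
```

Run:
```python
from h import *
snap('scene','s2',(240,100,440,300),3); print(ctrl.sense()['time_s'])
```

```text
4.45
```

View pics/s2.png

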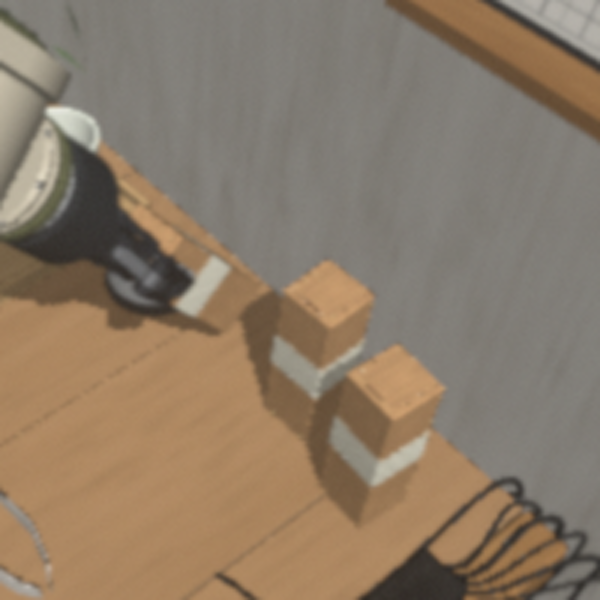

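Run:
```python
from h import *
s=ctrl.sense(); print(s)
```

```text
{'time_s': 4.45, 'joints': array([-0.41996774,  0.09708211,  2.27139002,  0.99744614,  0.28465364,
       -2.87850474]), 'dq': array([-0.00713334,  0.02243394, -0.00928931, -0.00686002, -0.00586336,
       -0.01053754]), 'tau': array([  0.37957384, -25.38991213, -18.73871863,   0.79750109,
        -0.51713035,   0.08290104]), 'eef_pos': array([364.1056656 , -14.05701752, 261.41942483]), 'ee_rot': array([ 0.32143217,  0.00699894,  0.94689503, -0.00470902]), 'force': array([-0.17368839, -0.63213937, -1.72555401]), 'wrist_torque': array([-0.00251892,  0.48694999, -0.06210761]), 'grip_width': 0.5458687157544098}
```

Emit:
drive_tool --rows '[[[0.1,0,-0.05,0,0,0],[0.2,-0.05,-0.1,0,0,0],[0.3,-0.1,-0.2,0,0,0],[0.4,-0.1,-0.28,0,0,0],[0.4,-0.1,-0.28,0,0,0]]]'

```text
time_s: 5.08
eef_pos: [409.6, -20.7, 242.2]
ee_rot: [0.315, 0.008, 0.949, -0.006]
force: [-0.2, 0.4, -1.5]
grip_width: 0.549
```

Run:
```python
from h import *
s=ctrl.sense(); print(s['joints'],s['eef_pos'],s['ee_rot'],s['force'])
snap('scene','s3',(240,100,440,300),3)
```

```text
[-0.38133501  0.23703951  2.16546353  1.02455551  0.24473248 -2.87975805] [409.63794288 -20.67982386 242.19992461] [ 0.31470992  0.008319    0.94913311 -0.0058995 ] [-0.15601166  0.42707674 -1.4884178 ]
```

View pics/s3.png

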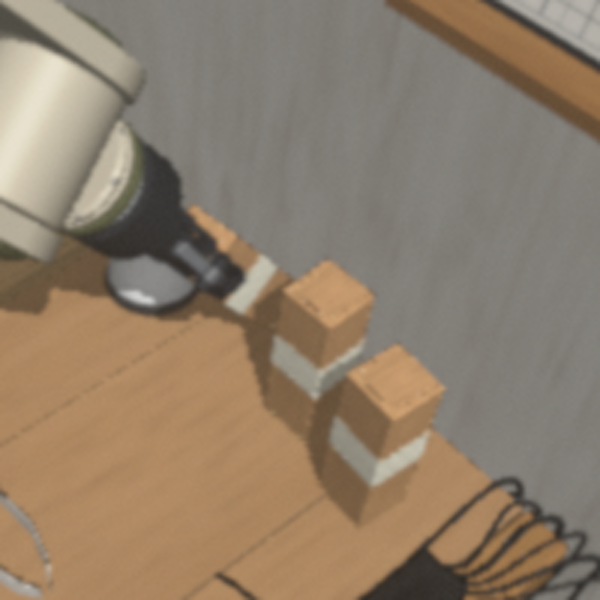

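Emit:
drive_tool --rows '[[[0,0,-0.03,0,0.03,0],[-0.05,-0.02,-0.08,0,0.06,0],[-0.1,-0.04,-0.12,0,0.06,0],[-0.1,-0.04,-0.12,0,0.06,0]]]'

```text
time_s: 5.62
eef_pos: [398.9, -24.3, 230.9]
ee_rot: [0.27, 0.008, 0.963, -0.006]
force: [-2.6, 2.1, 4.2]
grip_width: 0.535
```

Run:
```python
from h import *
s=ctrl.sense(); print(s['joints'],s['eef_pos'],s['ee_rot'],s['force'])
```

```text
[-0.39635717  0.24620153  2.18198824  0.77143445  0.27035456 -2.65425665] [398.92793854 -24.34871119 230.93732354] [ 0.27014367  0.00778334  0.96276969 -0.00602877] [-2.55278396  2.08051701  4.16202531]
```

Emit:
drive_tool --rows '[[[0,0,0,0,0,0],[0,0,0,0,0,0],[0,0,0,0,0,0],[0,0,0,0,0,0],[0,0,0,0,0,0]]]' --fingers 0.5

```text
time_s: 6.25
eef_pos: [398.9, -24.3, 230.9]
ee_rot: [0.27, 0.008, 0.963, -0.006]
force: [0.1, 0.7, 0.2]
grip_width: 0.749
```

Run:
```python
from h import *
snap('scene','s4',(240,100,440,300),3)
```

```text
(no output)
```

View pics/s4.png

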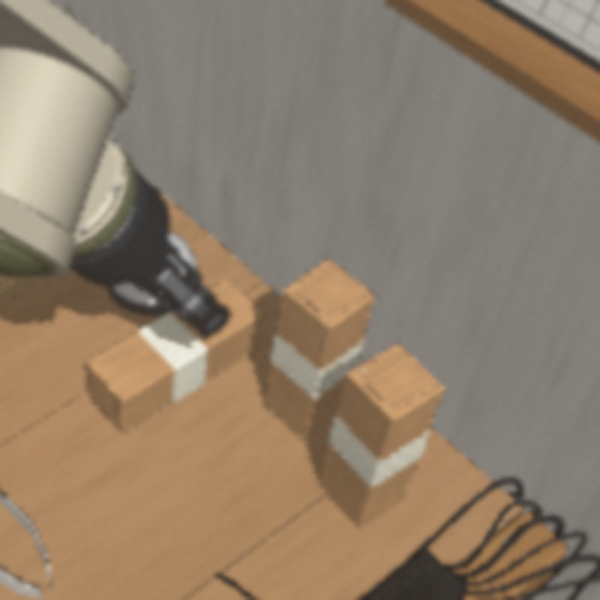

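Emit:
drive_tool --rows '[[[-0.1,0,0.2,0,0,0],[-0.2,0,0.5,0,0.1,0],[0,0,0.8,0,0.2,0],[0.1,0,0.9,0,0.3,0],[0.2,0,0.9,0,0.349,0],[0.2,0,0.9,0,0.349,0],[0.2,0,0.9,0,0.349,0]]]'

```text
time_s: 7.18
eef_pos: [418.5, -24.3, 320.6]
ee_rot: [-0.0, 0.006, 1.0, -0.008]
force: [-0.1, 0.8, -0.4]
grip_width: 0.752
```

Run:
```python
from h import *
s=ctrl.sense(); print(s['joints'],s['eef_pos'],s['ee_rot'],s['force'])
```

```text
[-0.33603955  0.17606388  1.91344323 -0.01695044  1.0475847  -1.88670017] [418.53308374 -24.2716224  320.58975053] [-2.22111303e-04  5.84932614e-03  9.99953342e-01 -7.68435109e-03] [-0.13675679  0.79891741 -0.36121091]
```

Emit:
drive_tool --rows '[[[0,0,0,0,0,-0.11],[0,0,0,0,0,-0.22],[0,0,0,0,0,-0.33],[0,0,0,0,0,-0.44],[0,0,0,0,0,-0.55],[0,0,0,0,0,-0.66],[0,0,0,0,0,-0.77],[0,0,0,0,0,-0.88],[0,0,0,0,0,-1],[0,0,0,0,0,-1]]]'

```text
time_s: 8.43
eef_pos: [418.1, -24.3, 320.5]
ee_rot: [-0.005, 0.711, 0.703, -0.005]
force: [-0.4, 0.1, 0.3]
grip_width: 0.749
```

Emit:
drive_tool --rows '[[[0,0,0,0,0,-0.11],[0,0,0,0,0,-0.22],[0,0,0,0,0,-0.33],[0,0,0,0,0,-0.44],[0,0,0,0,0,-0.55],[0,0,0,0,0,-0.66],[0,0,0,0,0,-0.77],[0,0,0,0,0,-0.88],[0,0,0,0,0,-1],[0,0,0,0,0,-1]]]'

```text
time_s: 9.68
eef_pos: [417.9, -24.3, 320.5]
ee_rot: [-0.007, 1.0, -0.003, 0.001]
force: [-0.4, 0.3, 0.4]
grip_width: 0.751
```

Run:
```python
from h import *
s=ctrl.sense(); print(s['joints'],s['eef_pos'],s['ee_rot'],s['force'])
snap('scene','s5',(220,120,420,270),4)
snap('top','t5',(180,140,380,290),4)
```

```text
[-0.34244041  0.17496568  1.91516272  0.01635772  1.05548566  1.22574592] [417.92434939 -24.27740315 320.47075206] [-7.37030864e-03  9.99968959e-01 -2.73988345e-03  5.02684419e-04] [-0.40157971  0.34427887  0.44644982]
```

View pics/s5.png

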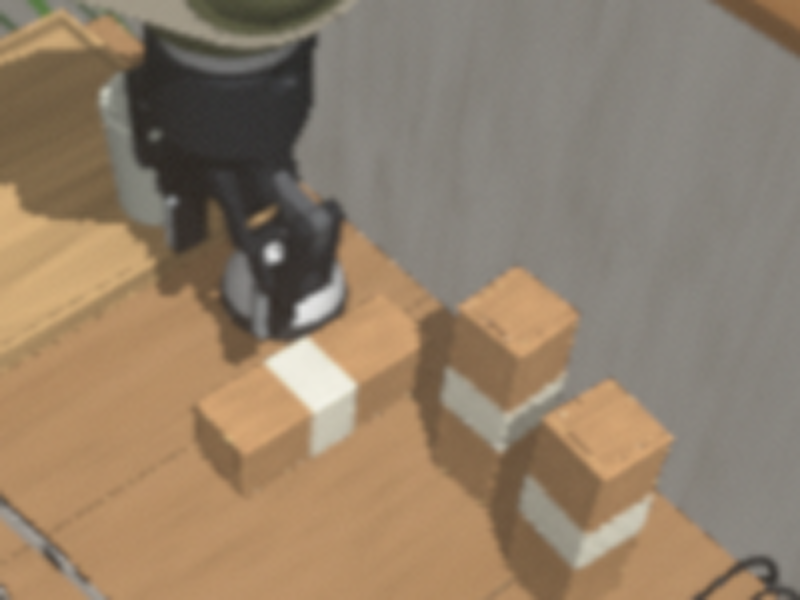

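View pics/t5.png

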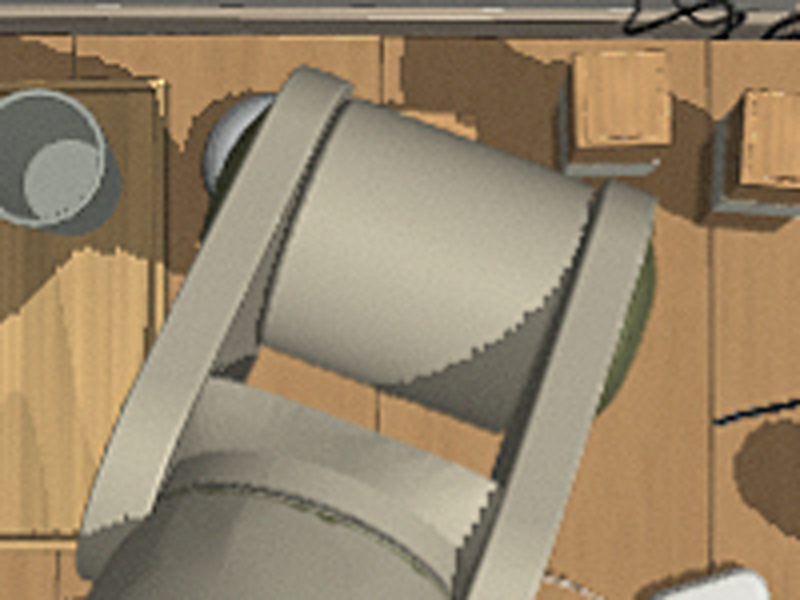

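Run:
```python
from h import *
q=(np.array([(195,408),(241,451),(420,343),(378,299)])+.5)/4-.5+[220,120]
P=onz('scene',q,46); print(P.round(),P.mean(0).round(1)); print(np.degrees(np.arctan2(*( (P[2]+P[3]-P[0]-P[1])[[1,0]]))))
```

```text
[[403.  -6.  46.]
 [405. -46.  46.]
 [536. -49.  46.]
 [539.  -8.  46.]] [471. -27.  46.]
-1.0919612208861298
```

Emit:
drive_tool --rows '[[[0.25,-0.03,-0.2,0,0,0],[0.47,-0.03,-0.5,0,0,0],[0.47,-0.03,-0.8,0,0,0],[0.47,-0.03,-0.8,0,0,0]]]'

```text
time_s: 10.28
eef_pos: [464.6, -27.2, 239.1]
ee_rot: [-0.008, 1.0, -0.001, -0.002]
force: [-0.0, 0.1, 0.3]
grip_width: 0.747
```

Emit:
drive_tool --rows '[[[0,0,-0.2,0,0,0],[0,0,-0.4,0,0,0],[0,0,-0.53,0,0,0],[0,0,-0.53,0,0,0]]]'

```text
time_s: 10.78
eef_pos: [464.6, -27.2, 186.3]
ee_rot: [-0.008, 1.0, -0.0, -0.002]
force: [-0.2, -0.2, 0.3]
grip_width: 0.748
```

Emit:
drive_tool --rows '[[[0,0,0,0,0,0],[0,0,0,0,0,0],[0,0,0,0,0,0],[0,0,0,0,0,0]]]' --fingers -0.1 --force 30

```text
time_s: 11.28
eef_pos: [464.9, -27.3, 187.4]
ee_rot: [-0.008, 1.0, 0.0, -0.001]
force: [-1.8, 0.8, 6.1]
grip_width: 0.539
```

Emit:
drive_tool --rows '[[[0,0,0.3,0,0,0],[0,0,0.6,0,0,0],[0,0,0.9,0,0,0],[-0.3,0,1,0,0,0],[-0.6,0.3,1,0,0,0],[-0.85,0.6,1,0,0,0],[-0.85,1,1,0,0,0],[-0.85,1,1,0,0,0]]]'

```text
time_s: 12.28
eef_pos: [379.4, 74.3, 287.9]
ee_rot: [-0.008, 1.0, 0.002, -0.0]
force: [0.8, 0.1, -1.2]
grip_width: 0.53
```

Emit:
drive_tool --rows '[[[0,0.4,0,0,0,0],[0,0.8,0,0,0,0],[0,1,0,0,0,0],[0,1,0,0,0,0]]]'

```text
time_s: 12.78
eef_pos: [379.5, 174.5, 288.1]
ee_rot: [-0.008, 1.0, 0.003, -0.0]
force: [-0.1, 0.7, -2.1]
grip_width: 0.535
```

Emit:
drive_tool --rows '[[[0,0.4,0,0,0,0],[0,0.8,0,0,0,0],[0,1,0,0,0,0],[0,1,0,0,0,0]]]'

```text
time_s: 13.28
eef_pos: [379.8, 274.1, 288.0]
ee_rot: [-0.008, 1.0, 0.003, -0.0]
force: [0.5, -0.1, -1.7]
grip_width: 0.531
```

Emit:
drive_tool --rows '[[[0,0.3,0,0,0,0.01],[0,0.47,-0.1,0,0,0.01],[0,0.47,-0.3,0,0,0.01],[0,0.47,-0.5,0,0,0.01],[0,0.47,-0.7,0,0,0.01],[0,0.47,-0.8,0,0,0.01],[0,0.47,-0.87,0,0,0.01],[0,0.47,-0.91,0,0,0.01],[0,0.47,-0.91,0,0,0.01]]]'

```text
time_s: 14.4
eef_pos: [379.9, 321.1, 197.1]
ee_rot: [-0.008, 1.0, 0.011, -0.0]
force: [0.2, -0.1, -1.1]
grip_width: 0.537
```

Run:
```python
from h import *
snap('scene','s6',(130,80,330,230),4)
```

```text
(no output)
```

View pics/s6.png

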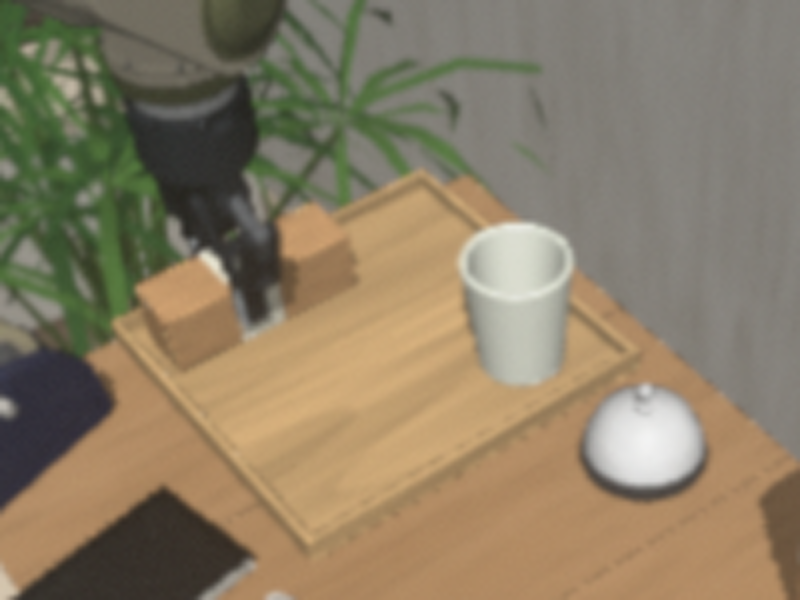

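Emit:
drive_tool --rows '[[[0.03,0,-0.01,0,0,0],[0.03,0,-0.02,0,0,0],[0.03,0,-0.02,0,0,0]]]'

```text
time_s: 14.82
eef_pos: [383.1, 321.2, 195.5]
ee_rot: [-0.008, 1.0, 0.011, 0.0]
force: [0.3, 0.3, -0.0]
grip_width: 0.535
```

Emit:
drive_tool --rows '[[[0,0,0,0,0,0],[0,0,0,0,0,0],[0,0,0.1,0,0,0],[0,0,0.4,0,0,0],[0,0,0.7,0,0,0],[0,0,1,0,0,0],[0.2,-0.4,1,0,0,0],[0.6,-1,1,0,0,0],[0.6,-1,1,0,0,0]]]' --fingers 0.5

```text
time_s: 15.95
eef_pos: [444.5, 218.8, 296.3]
ee_rot: [-0.008, 1.0, 0.009, 0.001]
force: [-0.5, 0.4, -0.7]
grip_width: 0.752
```

Run:
```python
from h import *
snap('scene','s7',(130,80,330,230),4)
snap('top','t7',(90,140,290,290),4)
```

```text
(no output)
```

View pics/s7.png

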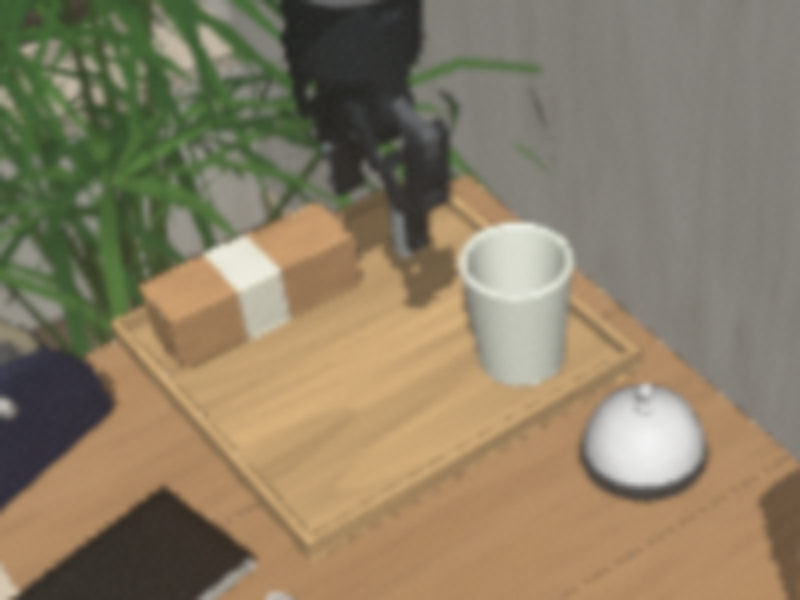

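View pics/t7.png

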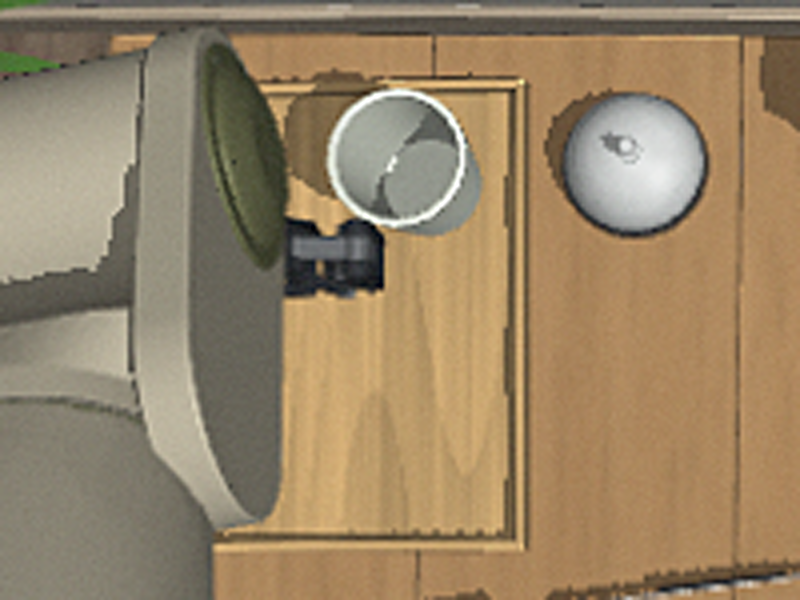

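Emit:
drive_tool --rows '[[[0.2,-0.4,0.4,0,0,0],[0.5,-0.8,0.6,0,0,0],[0.85,-1,0.6,0,0,-0.01],[0.85,-1,0.6,0,0,-0.01]]]'

```text
time_s: 16.55
eef_pos: [529.3, 120.5, 355.9]
ee_rot: [-0.008, 1.0, 0.002, 0.001]
force: [-0.1, 0.1, 1.0]
grip_width: 0.748
```

Emit:
drive_tool --rows '[[[0,-0.5,0,0,0,0],[0,-1,0,0,0,0],[0,-1,0,0,0,0]]]'

```text
time_s: 16.92
eef_pos: [528.7, 19.8, 356.0]
ee_rot: [-0.008, 1.0, 0.001, 0.0]
force: [-0.2, 0.4, 0.9]
grip_width: 0.752
```

Emit:
drive_tool --rows '[[[0,-0.5,0,0,0,0],[0,-1,0,0,0,0],[0,-1,0,0,0,0]]]'

```text
time_s: 17.3
eef_pos: [528.6, -80.5, 355.9]
ee_rot: [-0.008, 1.0, 0.0, 0.0]
force: [-0.3, 0.4, -0.1]
grip_width: 0.748
```

Emit:
drive_tool --rows '[[[0,-0.38,0,0,0,0],[0,-0.38,-0.3,0,0,0],[0,-0.38,-0.6,0,0,0],[0,-0.38,-0.83,0,0,0],[0,-0.38,-0.83,0,0,0]]]'

```text
time_s: 17.92
eef_pos: [528.5, -116.2, 271.8]
ee_rot: [-0.009, 1.0, 0.002, -0.001]
force: [-0.3, 0.4, 0.6]
grip_width: 0.75
```

Emit:
drive_tool --rows '[[[0,0,0,0,0,0],[0,0,0,0,0,0],[0,0,0,0,0,0],[0,0,0,0,0,0]]]' --fingers -0.1 --force 25

```text
time_s: 18.42
eef_pos: [528.6, -116.3, 272.4]
ee_rot: [-0.009, 1.0, 0.002, -0.001]
force: [1.4, -1.3, 4.3]
grip_width: 0.541
```

Emit:
drive_tool --rows '[[[-0.24,0,0.02,0,-0.056,0],[-0.48,0,0.02,0,-0.111,0],[-0.71,0,-0.02,0,-0.167,0],[-0.95,0,-0.07,0,-0.222,0],[-0.95,0,-0.07,0,-0.222,0]]]'

```text
time_s: 19.05
eef_pos: [432.5, -116.1, 264.8]
ee_rot: [-0.009, 0.985, 0.002, 0.171]
force: [0.4, 0.0, -2.6]
grip_width: 0.537
```

Emit:
drive_tool --rows '[[[-0.22,0,-0.07,0,-0.056,0],[-0.45,0,-0.17,0,-0.111,0],[-0.45,0,-0.17,0,-0.111,0],[-0.45,0,-0.17,0,-0.111,0]]]'

```text
time_s: 19.55
eef_pos: [388.6, -116.5, 248.4]
ee_rot: [-0.009, 0.967, 0.003, 0.256]
force: [0.6, -0.4, -1.1]
grip_width: 0.532
```

Run:
```python
from h import *
s=ctrl.sense(); print(s['joints'],s['eef_pos'],s['ee_rot'],s['force'])
snap('scene','s8',(240,100,440,300),3)
```

```text
[-0.64893112  0.22212881  2.13893754  0.74768054  0.48080737  0.2953307 ] [ 388.641081   -116.49421823  248.39348749] [-0.00908624  0.96659098  0.00308025  0.25614417] [ 0.60263553 -0.4154062  -1.13955425]
```

View pics/s8.png

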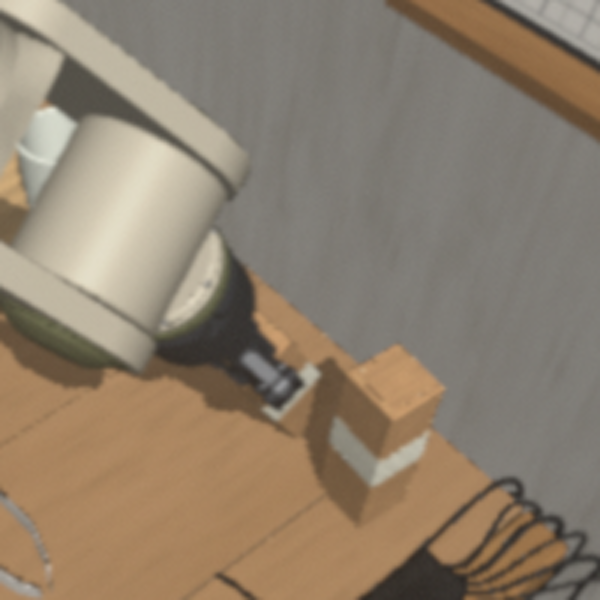

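Emit:
drive_tool --rows '[[[0,0,0,0,0,0],[0,0,0,0,0,0],[0,0,0,0,0,0],[0,0,0,0,0,0],[0,0,0,0,0,0]]]' --fingers 0.5

```text
time_s: 20.23
eef_pos: [388.6, -116.4, 248.4]
ee_rot: [-0.009, 0.967, 0.003, 0.256]
force: [-0.3, -0.2, -0.1]
grip_width: 0.752
```

Emit:
drive_tool --rows '[[[-0.1,0,0.2,0,0,0],[-0.1,0,0.5,0,0.1,0],[0,0,0.7,0,0.2,0],[0.1,0,0.7,0,0.3,0],[0.3,0,0.7,0,0.33,0],[0.3,0,0.7,0,0.33,0],[0.3,0,0.7,0,0.33,0]]]'

```text
time_s: 21.1
eef_pos: [418.1, -116.3, 318.2]
ee_rot: [-0.01, 1.0, 0.001, 0.0]
force: [0.3, 0.2, 0.5]
grip_width: 0.749
```

Run:
```python
from h import *
s=ctrl.sense(); print(s['joints'],s['eef_pos'],s['ee_rot'],s['force'])
snap('scene','s9',(240,130,440,280),4)
```

```text
[-0.54595436  0.21175627  1.87593493  0.01913375  1.06386768  1.01369985] [ 418.10682795 -116.33703045  318.16915754] [-9.71466505e-03  9.99952412e-01  8.84566778e-04  1.26204900e-04] [0.34881169 0.16956611 0.51253801]
```

View pics/s9.png

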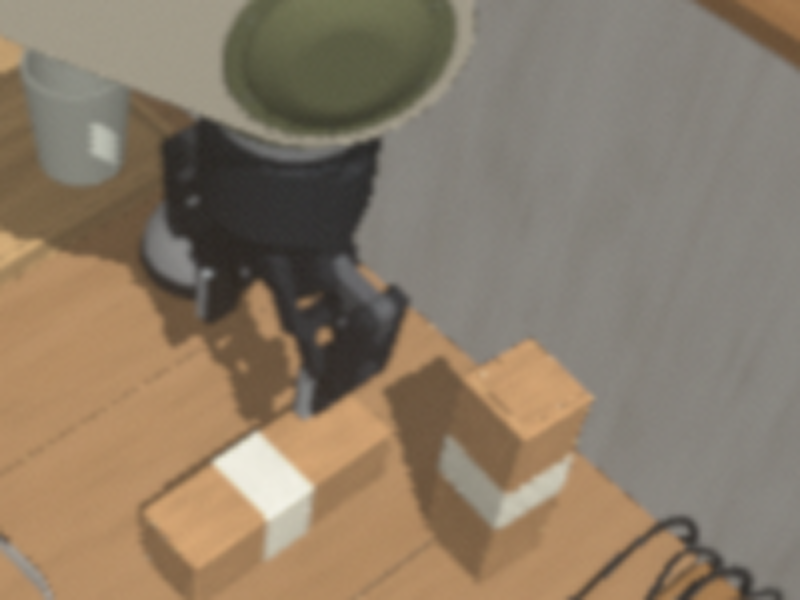

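Run:
```python
from h import *
q=(np.array([(143,514),(196,568),(389,440),(345,393)])+.5)/4-.5+[240,130]
P=onz('scene',q,46); print(P.round(),P.mean(0).round(1)); print(np.degrees(np.arctan2(*( (P[2]+P[3]-P[0]-P[1])[[1,0]]))))
```

```text
[[ 357.  -92.   46.]
 [ 358. -135.   46.]
 [ 491. -138.   46.]
 [ 494.  -99.   46.]] [ 425.  -116.1   46. ]
-2.0695602098162422
```

Emit:
drive_tool --rows '[[[0.05,0,-0.3,0,0,-0.01],[0.05,0,-0.6,0,0,-0.01],[0.05,0,-0.9,0,0,-0.01],[0.05,0,-0.9,0,0,-0.01]]]'

```text
time_s: 21.65
eef_pos: [422.2, -116.3, 227.3]
ee_rot: [-0.011, 1.0, -0.007, -0.001]
force: [0.5, -0.3, 0.3]
grip_width: 0.753
```

Emit:
drive_tool --rows '[[[0,0,-0.2,0,0,0],[0,0,-0.41,0,0,0],[0,0,-0.41,0,0,0]]]'

```text
time_s: 22.02
eef_pos: [422.1, -116.3, 186.7]
ee_rot: [-0.011, 1.0, -0.008, -0.001]
force: [0.0, 0.2, 0.8]
grip_width: 0.748
```

Emit:
drive_tool --rows '[[[0,0,0,0,0,0],[0,0,0,0,0,0],[0,0,0,0,0,0],[0,0,0,0,0,0]]]' --fingers -0.1 --force 30

```text
time_s: 22.52
eef_pos: [422.4, -116.6, 188.3]
ee_rot: [-0.01, 1.0, -0.007, -0.0]
force: [-2.5, -0.1, 5.9]
grip_width: 0.542
```

Emit:
drive_tool --rows '[[[0,0,0.3,0,0,0],[0,0,0.6,0,0,0],[0,0,0.9,0,0,0],[-0.3,0.3,1,0,0,0],[-0.38,0.6,1,0,0,0.02],[-0.38,1,1,0,0,0.03],[-0.38,1,1,0,0,0.03]]]'

```text
time_s: 23.4
eef_pos: [383.9, -14.8, 289.2]
ee_rot: [-0.01, 1.0, 0.018, -0.0]
force: [0.3, 1.1, -2.5]
grip_width: 0.531
```

Emit:
drive_tool --rows '[[[0,0.4,0,0,0,0],[0,0.8,0,0,0,0],[0,1,0,0,0,0],[0,1,0,0,0,0]]]'

```text
time_s: 23.9
eef_pos: [383.9, 85.4, 289.7]
ee_rot: [-0.01, 1.0, 0.019, 0.0]
force: [0.2, -0.5, -2.2]
grip_width: 0.538
```

Emit:
drive_tool --rows '[[[0,0.4,0,0,0,0],[0,0.8,0,0,0,0],[0,1,0,0,0,0],[0,1,0,0,0,0]]]'

```text
time_s: 24.4
eef_pos: [384.2, 185.2, 289.9]
ee_rot: [-0.01, 1.0, 0.019, 0.0]
force: [-0.2, -0.5, -1.8]
grip_width: 0.539
```

Emit:
drive_tool --rows '[[[0,0.4,0,0,0,0],[0,0.68,0,0,0,0],[0,0.68,-0.3,0,0,0],[0,0.68,-0.5,0,0,0],[0,0.68,-0.7,0,0,0],[0,0.68,-0.8,0,0,0],[0,0.68,-0.88,0,0,0],[0,0.68,-0.93,0,0,0],[0,0.68,-0.94,0,0,0]]]'

```text
time_s: 25.52
eef_pos: [384.4, 253.0, 196.3]
ee_rot: [-0.01, 1.0, 0.019, 0.001]
force: [-2.5, -3.0, 8.5]
grip_width: 0.536
```

Emit:
drive_tool --rows '[[[0,0,0,0,0,0],[0,0,0,0,0,0],[0,0,0.1,0,0,0],[0,0,0.4,0,0,0],[0,0,0.7,0,0,0],[0,0,1,0,0,0],[0.2,-0.4,1,0,0,-0.02],[0.8,-1,1,0,0,-0.03],[0.8,-1,1,0,0,-0.03]]]' --fingers 0.5

```text
time_s: 26.65
eef_pos: [465.9, 151.1, 297.1]
ee_rot: [-0.01, 1.0, -0.006, 0.002]
force: [-0.4, 0.8, -0.3]
grip_width: 0.749
```

Run:
```python
from h import *
snap('scene','s10',(130,80,330,230),4)
snap('top','t10',(90,140,290,290),4)
```

```text
(no output)
```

View pics/s10.png

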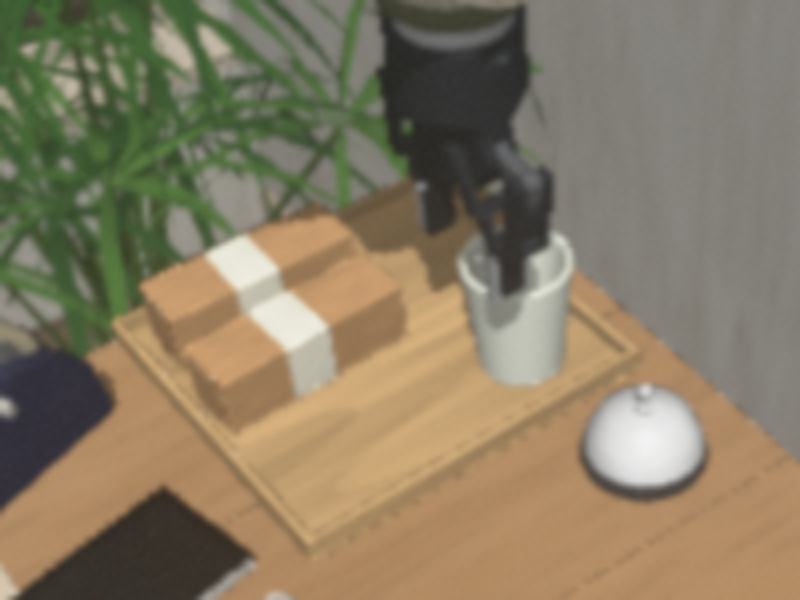

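Run:
```python
import cv2
im=cv2.imread("pics/raw_t10.png")
cv2.imwrite("pics/t10c.png",cv2.resize(im[150:210,340:420],None,fx=9,fy=9,interpolation=2))
```

```text
(no output)
```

View pics/t10c.png

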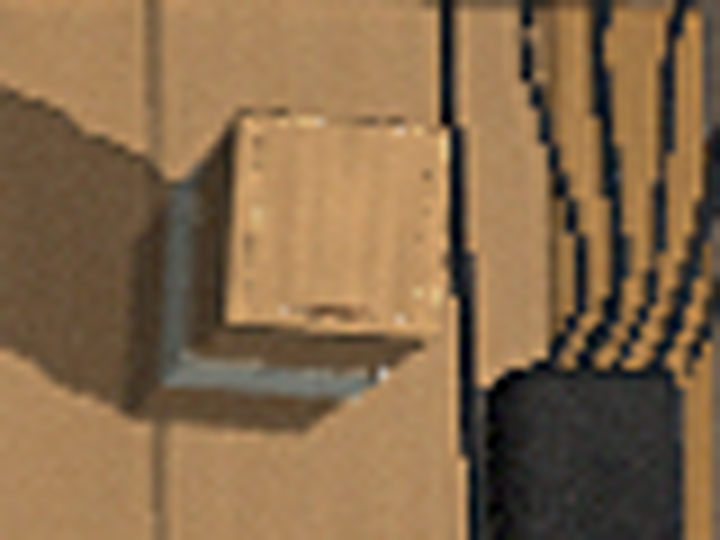

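Emit:
drive_tool --rows '[[[0.1,-0.4,0.4,0,0,0],[0.3,-0.8,0.6,0,0,0],[0.44,-1,0.6,0,0,-0.04],[0.44,-1,0.6,0,0,-0.04]]]'

```text
time_s: 27.25
eef_pos: [509.4, 52.0, 355.6]
ee_rot: [-0.01, 0.999, -0.038, 0.001]
force: [-0.3, 0.2, -0.3]
grip_width: 0.75
```

Emit:
drive_tool --rows '[[[0,-0.5,0,0,0,0],[0,-1,0,0,0,0],[0,-1,0,0,0,0]]]'

```text
time_s: 27.62
eef_pos: [509.0, -48.8, 354.5]
ee_rot: [-0.01, 0.999, -0.039, -0.0]
force: [0.5, 0.5, 0.5]
grip_width: 0.749
```

Emit:
drive_tool --rows '[[[0,-0.5,0,0,0,0],[0,-1,0,0,0,0],[0,-1,0,0,0,0]]]'

```text
time_s: 28.0
eef_pos: [509.0, -149.2, 353.6]
ee_rot: [-0.011, 0.999, -0.04, -0.001]
force: [0.2, 1.3, -0.7]
grip_width: 0.748
```

Emit:
drive_tool --rows '[[[0.01,-0.4,0,0,0,0],[0.01,-0.5,-0.1,0,0,0],[0.01,-0.5,-0.4,0,0,0],[0.01,-0.5,-0.7,0,0,0],[0.01,-0.5,-0.81,0,0,0],[0.01,-0.5,-0.81,0,0,0]]]'

```text
time_s: 28.75
eef_pos: [510.2, -198.1, 272.3]
ee_rot: [-0.011, 0.999, -0.039, -0.002]
force: [0.1, -0.1, 0.2]
grip_width: 0.748
```

Emit:
drive_tool --rows '[[[0,0,0,0,0,0],[0,0,0,0,0,0],[0,0,0,0,0,0],[0,0,0,0,0,0]]]' --fingers -0.1 --force 25

```text
time_s: 29.25
eef_pos: [510.3, -198.2, 272.8]
ee_rot: [-0.011, 0.999, -0.04, -0.001]
force: [0.4, -0.1, 1.1]
grip_width: 0.542
```

Emit:
drive_tool --rows '[[[-0.24,0.02,0.02,0,-0.056,0],[-0.48,0.04,0.02,0,-0.111,0],[-0.71,0.06,-0.02,0,-0.167,0],[-0.95,0.08,-0.07,0,-0.222,0],[-0.95,0.08,-0.07,0,-0.222,0]]]'

```text
time_s: 29.88
eef_pos: [414.3, -190.0, 265.4]
ee_rot: [-0.018, 0.984, -0.038, 0.171]
force: [0.2, -0.3, -1.1]
grip_width: 0.544
```

Emit:
drive_tool --rows '[[[-0.22,0.02,-0.07,0,-0.056,0],[-0.45,0.04,-0.17,0,-0.111,0],[-0.45,0.04,-0.17,0,-0.111,0],[-0.45,0.04,-0.17,0,-0.111,0]]]'

```text
time_s: 30.38
eef_pos: [370.3, -186.5, 248.9]
ee_rot: [-0.021, 0.966, -0.036, 0.256]
force: [-0.7, -0.6, -1.2]
grip_width: 0.539
```

Run:
```python
from h import *
s=ctrl.sense(); print(s['joints'],s['eef_pos'],s['ee_rot'],s['force'])
snap('scene','s11',(240,100,440,300),3)
```

```text
[-0.83020306  0.24441877  2.10585495  0.76802016  0.58055313  0.20591082] [ 370.34630301 -186.49601222  248.89081762] [-0.02134806  0.96585701 -0.0360392   0.25566712] [-0.71400391 -0.60589053 -1.16056062]
```

View pics/s11.png

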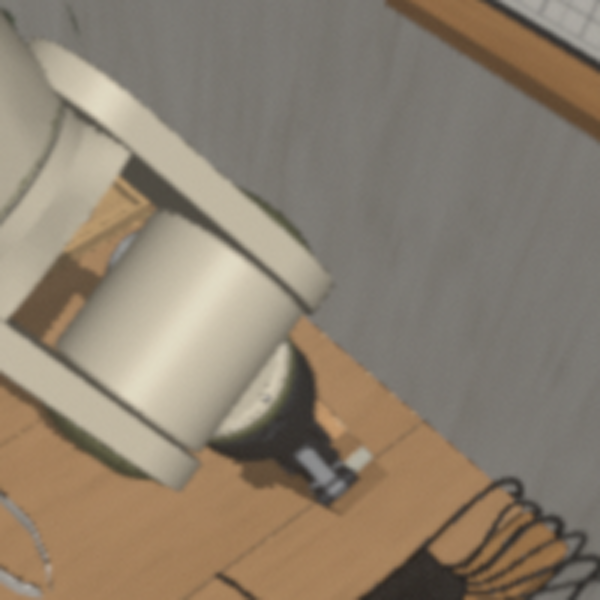

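Tilted ~30° and still held; release it and back off.

Emit:
drive_tool --rows '[[[0,0,0,0,0,0],[0,0,0,0,0,0],[0,0,0,0,0,0],[0,0,0,0,0,0],[0,0,0,0,0,0]]]' --fingers 0.5

```text
time_s: 31.05
eef_pos: [370.3, -186.4, 248.9]
ee_rot: [-0.021, 0.966, -0.036, 0.256]
force: [0.4, -0.3, -0.9]
grip_width: 0.754
```

Emit:
drive_tool --rows '[[[-0.1,0,0.2,0,0,0],[-0.1,0,0.5,0,0.1,0],[0,0,0.7,0,0.2,0],[0.1,0,0.7,0,0.3,0],[0.3,0,0.7,0,0.33,0],[0.3,0,0.7,0,0.33,0],[0.3,0,0.7,0,0.33,0]]]'

```text
time_s: 31.92
eef_pos: [399.9, -186.3, 318.7]
ee_rot: [-0.012, 0.999, -0.04, -0.0]
force: [0.6, 0.8, -0.1]
grip_width: 0.753
```

Run:
```python
from h import *
s=ctrl.sense(); print(s['joints'],s['eef_pos'],s['ee_rot'],s['force'])
snap('scene','s12',(240,180,440,330),4)
```

```text
[-0.70629592  0.22676274  1.85509006  0.02069167  1.07447115  0.93477995] [ 399.86134411 -186.29526486  318.6524356 ] [-1.16758847e-02  9.99126637e-01 -4.01200682e-02 -1.32868097e-04] [ 0.57425485  0.7739028  -0.0649191 ]
```

View pics/s12.png

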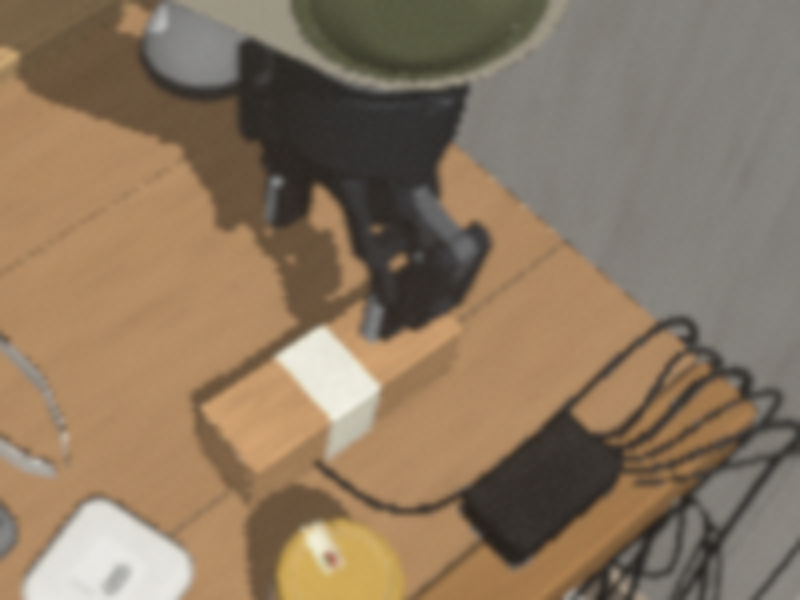

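Run:
```python
from h import *
q=(np.array([(200,408),(258,472),(462,325),(278,353),(320,326),(380,382),(331,418)])+.5)/4-.5+[240,180]
P=onz('scene',q,46); print(P.round()); print('diag ctr',(P[0]+P[2])/2,'band',P[3:].mean(0)); print(np.degrees(np.arctan2(*( (P[2]-P[1])[[1,0]]))))
```

```text
[[ 345. -154.   46.]
 [ 346. -199.   46.]
 [ 484. -201.   46.]
 [ 397. -154.   46.]
 [ 425. -155.   46.]
 [ 427. -199.   46.]
 [ 394. -199.   46.]]
diag ctr [ 414.75171548 -177.62269999   46.        ] band [ 410.70688498 -177.03985133   46.        ]
-0.8329301344660953
```

Emit:
drive_tool --rows '[[[0.12,0.09,-0.2,0,0,0.04],[0.12,0.09,-0.5,0,0,0.04],[0.12,0.09,-0.9,0,0,0.04],[0.12,0.09,-0.9,0,0,0.04]]]'

```text
time_s: 32.48
eef_pos: [410.9, -177.1, 227.3]
ee_rot: [-0.013, 1.0, -0.009, -0.002]
force: [1.0, -0.8, 0.7]
grip_width: 0.749
```

Emit:
drive_tool --rows '[[[0,0,-0.2,0,0,0],[0,0,-0.41,0,0,0],[0,0,-0.41,0,0,0]]]'

```text
time_s: 32.85
eef_pos: [410.8, -177.3, 187.0]
ee_rot: [-0.013, 1.0, -0.009, -0.002]
force: [0.0, -0.4, -0.1]
grip_width: 0.755
```

Emit:
drive_tool --rows '[[[0,0,0,0,0,0],[0,0,0,0,0,0],[0,0,0,0,0,0],[0,0,0,0,0,0]]]' --fingers -0.1 --force 30

```text
time_s: 33.35
eef_pos: [411.1, -177.8, 188.8]
ee_rot: [-0.012, 1.0, -0.009, -0.001]
force: [-2.8, 0.4, 6.5]
grip_width: 0.534
```

Emit:
drive_tool --rows '[[[0,0,0.3,0,0,0],[0,0,0.6,0,0,0],[0,0,0.9,0,0,0],[-0.2,0.3,1,0,0,0],[-0.25,0.6,1,0,0,0.02],[-0.25,1,1,0,0,0.025],[-0.25,1,1,0,0,0.025]]]'

```text
time_s: 34.22
eef_pos: [385.8, -76.1, 289.9]
ee_rot: [-0.012, 1.0, 0.012, -0.001]
force: [0.0, 0.1, -1.5]
grip_width: 0.537
```

Emit:
drive_tool --rows '[[[0,0.4,0,0,0,0],[0,0.8,0,0,0,0],[0,1,0,0,0,0],[0,1,0,0,0,0]]]'

```text
time_s: 34.72
eef_pos: [385.9, 24.2, 290.5]
ee_rot: [-0.012, 1.0, 0.012, -0.0]
force: [0.8, -0.9, -0.7]
grip_width: 0.534
```

Emit:
drive_tool --rows '[[[0,0.4,0,0,0,0],[0,0.8,0,0,0,0],[0,1,0,0,0,0],[0,1,0,0,0,0]]]'

```text
time_s: 35.22
eef_pos: [386.2, 123.9, 290.8]
ee_rot: [-0.012, 1.0, 0.013, -0.0]
force: [-0.5, -0.2, -0.8]
grip_width: 0.535
```

Run:
```python
from h import *
snap('scene','s13',(130,80,330,230),4)
```

```text
(no output)
```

View pics/s13.png

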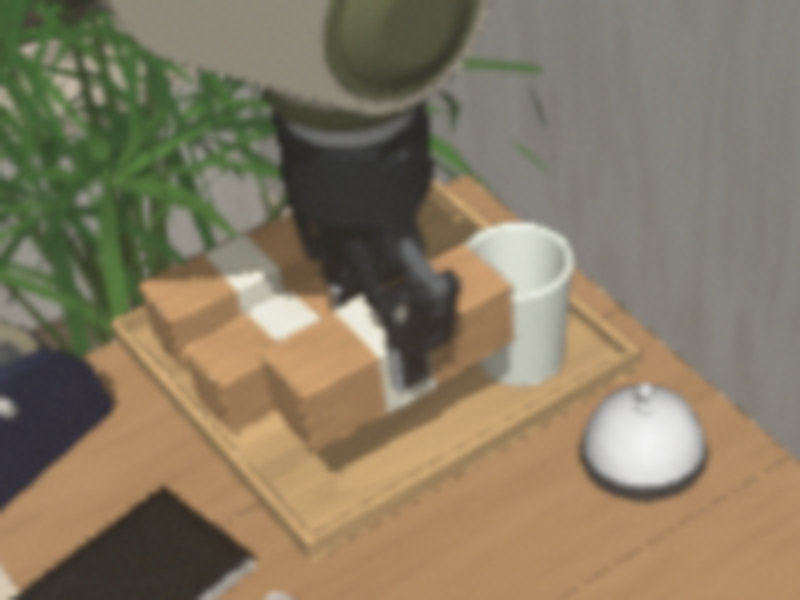

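Emit:
drive_tool --rows '[[[0,0.3,0,0,0,0],[0,0.61,0,0,0,0],[0,0.61,-0.3,0,0,0],[0,0.61,-0.5,0,0,0],[0,0.61,-0.7,0,0,0],[0,0.61,-0.8,0,0,0],[0,0.61,-0.88,0,0,0],[0,0.61,-0.93,0,0,0],[0,0.61,-0.94,0,0,0]]]'

```text
time_s: 36.4
eef_pos: [386.4, 184.3, 196.9]
ee_rot: [-0.012, 1.0, 0.013, -0.0]
force: [-1.5, -1.7, 5.3]
grip_width: 0.536
```

Emit:
drive_tool --rows '[[[0,0,0,0,0,0],[0,0,0,0,0,0],[0,0,0.1,0,0,0],[0,0,0.4,0,0,0],[0,0,0.7,0,0,0],[0,0,1,0,0,0],[0,-0.4,1,0,0,0],[0,-1,1,0,0,0],[0,-1,1,0,0,0]]]' --fingers 0.5

```text
time_s: 37.52
eef_pos: [386.5, 81.5, 297.7]
ee_rot: [-0.012, 1.0, 0.01, 0.001]
force: [0.6, -0.1, 0.6]
grip_width: 0.752
```

Emit:
drive_tool --rows '[[[0,-0.5,0,0,0,0],[-0.3,-1,0.2,0,0,0],[-0.3,-1,0.2,0,0,0]]]' --fingers 1

```text
time_s: 37.9
eef_pos: [355.9, -20.1, 319.1]
ee_rot: [-0.011, 1.0, 0.007, 0.002]
force: [0.5, -0.2, -0.3]
grip_width: 1.0
```

Emit:
drive_tool --rows '[[[0,-0.5,0,0,0,0],[-0.3,-1,0,0,0,0],[-0.3,-1,0,0,0,0]]]'

```text
time_s: 38.28
eef_pos: [325.3, -121.8, 319.3]
ee_rot: [-0.011, 1.0, 0.005, 0.002]
force: [0.5, 1.1, -0.1]
grip_width: 1.005
```

Run:
```python
from h import *
snap('scene','s14',(130,80,330,230),4)
snap('top','t14',(90,140,290,290),4)
s=cv2.imread('pics/raw_s14.png'); cv2.imwrite('pics/s14j.png',cv2.resize(s[280:380,260:380],None,fx=6,fy=6,interpolation=2))
s=cv2.imread('pics/raw_t14.png'); cv2.imwrite('pics/t14j.png',cv2.resize(s[235:335,350:450],None,fx=6,fy=6,interpolation=2))
```

```text
(no output)
```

View pics/s14.png

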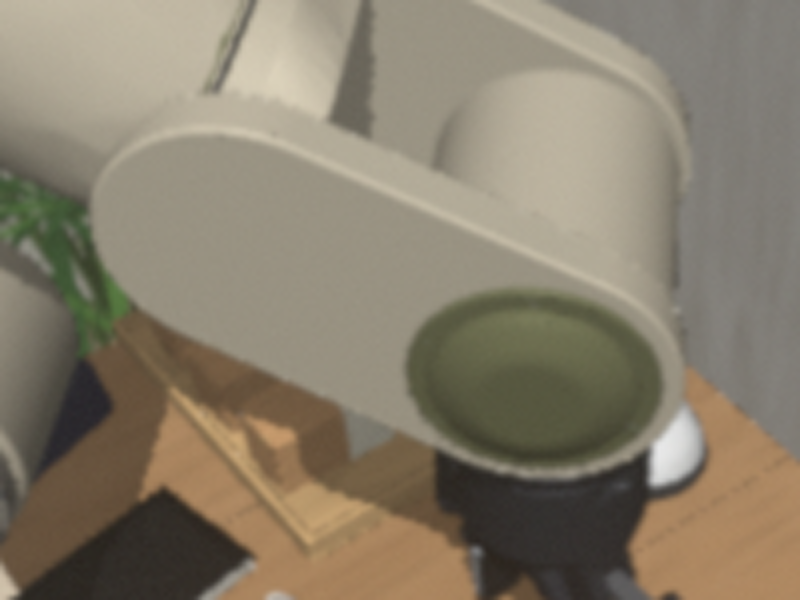

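View pics/t14.png

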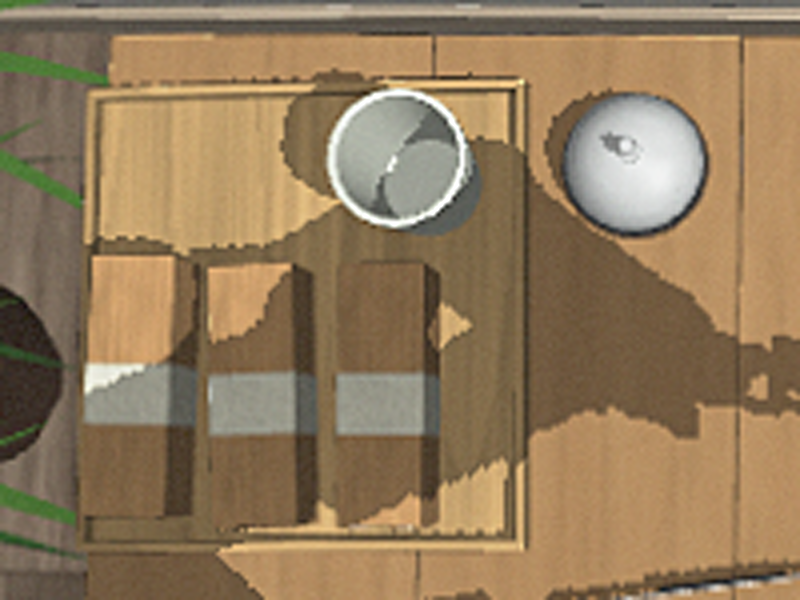

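View pics/t14j.png

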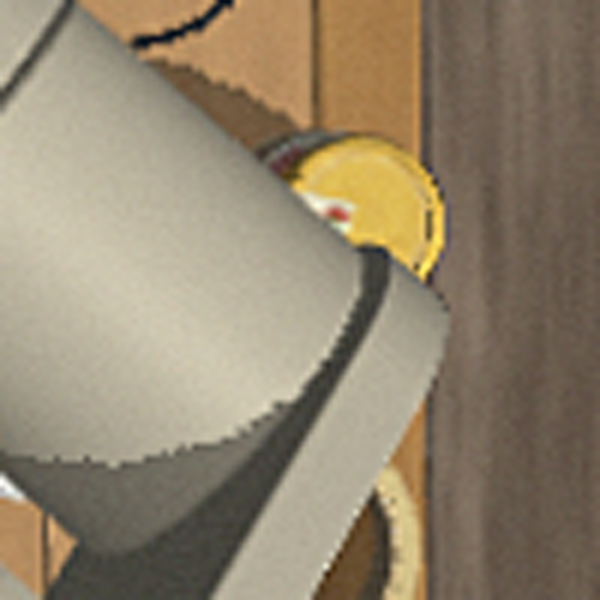

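View pics/s14j.png

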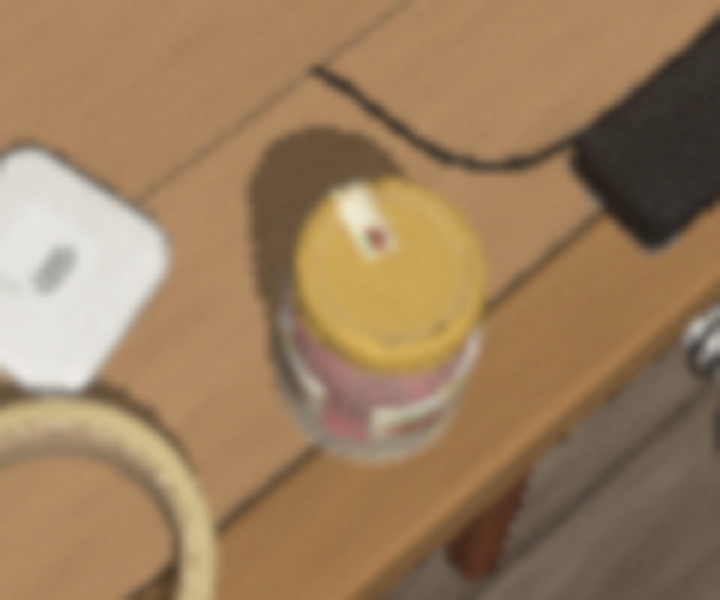

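Run:
```python
from h import *
s=cv2.imread('pics/top0.png'); cv2.imwrite('pics/t0j.png',cv2.resize(s[240:310,370:440],None,fx=8,fy=8,interpolation=2))
print(onz('scene',(np.array([(392,264)])+.5)/6-.5+[260,280],85))
c=onz('top',(np.array([(94,84),(533,82),(528,541),(82,547)])+.5)/4-.5+[90,140],20);print('tray',c.round(),c.mean(0))
for n,p in dict(A=[(92,256),(180,256),(166,516),(80,514)],B=[(208,266),(295,262),(297,523),(206,523)],C=[(338,262),(425,261),(425,524),(336,523)]).items():
    P=onz('top',(np.array(p)+.5)/4-.5+[90,140],54); print(n,P.mean(0).round(), P[:,:2].round().tolist())
```

```text
[[ 328.17222881 -273.61191494   85.        ]]
tray [[563. 365.  20.]
 [565. 115.  20.]
 [313. 111.  20.]
 [305. 358.  20.]] [436.55979637 237.40440042  20.        ]
A [393. 322.  54.] [[461.0, 346.0], [462.0, 297.0], [324.0, 299.0], [324.0, 346.0]]
B [389. 255.  54.] [[457.0, 282.0], [459.0, 234.0], [321.0, 228.0], [321.0, 277.0]]
C [391. 186.  54.] [[459.0, 211.0], [460.0, 165.0], [322.0, 160.0], [322.0, 208.0]]
```

View pics/t0j.png

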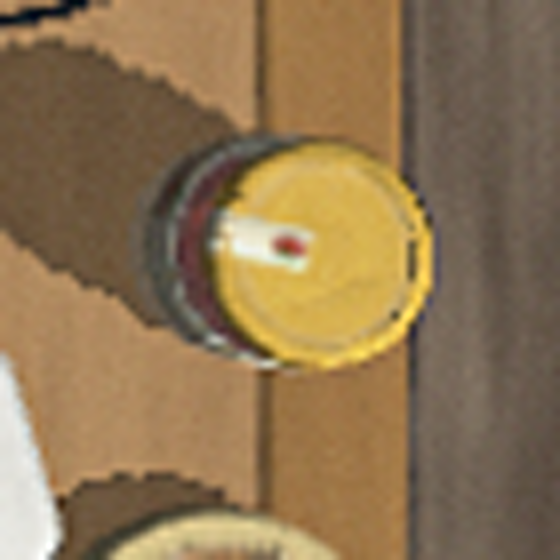

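Emit:
drive_tool --rows '[[[0.02,-0.4,0,-0.014,0,0],[0.02,-0.8,0,-0.014,0,0],[0.02,-1,0,-0.014,0,0],[0.02,-1,0,-0.014,0,0]]]'

```text
time_s: 38.88
eef_pos: [328.9, -218.9, 319.0]
ee_rot: [-0.0, 1.0, 0.008, 0.002]
force: [-0.1, 0.4, 0.1]
grip_width: 0.999
```

Emit:
drive_tool --rows '[[[0,-0.3,0,0,0,0],[0,-0.53,-0.1,0,0,0],[0,-0.53,-0.1,0,0,0]]]'

```text
time_s: 39.25
eef_pos: [329.3, -271.1, 308.5]
ee_rot: [-0.001, 1.0, 0.008, 0.001]
force: [0.3, -0.7, -0.0]
grip_width: 1.0
```

Run:
```python
from h import *
s=ctrl.sense(); print(s['joints'],s['eef_pos'],s['ee_rot'],s['force'])
snap('scene','s15',(230,220,430,370),4)
```

```text
[-0.96572334  0.20940295  1.90884831  0.0045117   1.02378162  0.58694993] [ 329.30348873 -271.12791602  308.50766921] [-0.00126355  0.99996701  0.00788765  0.00147071] [ 0.33869668 -0.67893835 -0.04907044]
```

View pics/s15.png

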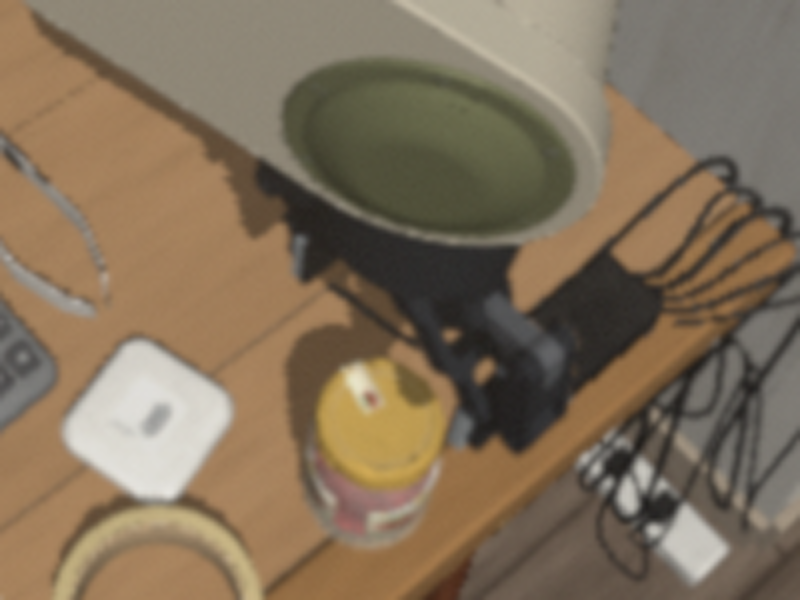

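Emit:
drive_tool --rows '[[[-0.02,-0.04,-0.2,0,0,0],[-0.02,-0.04,-0.4,0,0,0],[-0.02,-0.04,-0.6,0,0,0],[-0.02,-0.04,-0.8,0,0,0],[-0.02,-0.04,-0.8,0,0,0]]]'

```text
time_s: 39.92
eef_pos: [327.5, -273.1, 228.4]
ee_rot: [-0.002, 1.0, 0.009, 0.001]
force: [-0.5, -0.2, 0.7]
grip_width: 1.0
```

Emit:
drive_tool --rows '[[[0,0,-0.1,0,0,0],[0,0,-0.28,0,0,0],[0,0,-0.28,0,0,0]]]'

```text
time_s: 40.3
eef_pos: [327.4, -272.7, 200.0]
ee_rot: [-0.003, 1.0, 0.009, 0.0]
force: [-0.6, 0.0, 1.1]
grip_width: 1.001
```

Emit:
drive_tool --rows '[[[0,0,0,0,0,0],[0,0,0,0,0,0],[0,0,0,0,0,0],[0,0,0,0,0,0]]]' --fingers -0.1 --force 40

```text
time_s: 40.8
eef_pos: [327.7, -273.1, 201.2]
ee_rot: [-0.002, 1.0, 0.009, 0.001]
force: [-1.3, 0.4, 7.4]
grip_width: 0.682
```

Emit:
drive_tool --rows '[[[0,0,0.1,0,0,0],[0,0,0.3,0,0,0],[0,0,0.6,0,0,0],[0,0,0.9,0,0,0],[0,0,1,0,0,0],[0,0,1,0,0,0]]]'

```text
time_s: 41.55
eef_pos: [327.6, -272.9, 301.2]
ee_rot: [-0.002, 1.0, 0.009, 0.001]
force: [0.4, -0.6, -3.5]
grip_width: 0.68
```

Run:
```python
from h import *
s=ctrl.sense(); print(s['joints'],s['eef_pos'],s['ee_rot'],s['force'])
snap('scene','s16',(230,220,430,370),4)
```

```text
[-0.97160642  0.22033179  1.91766109  0.00471001  1.00496163  0.57885187] [ 327.60217    -272.89548218  301.23259001] [-0.00167011  0.99995814  0.00890496  0.00127395] [ 0.4123839  -0.63789268 -3.45196745]
```

View pics/s16.png

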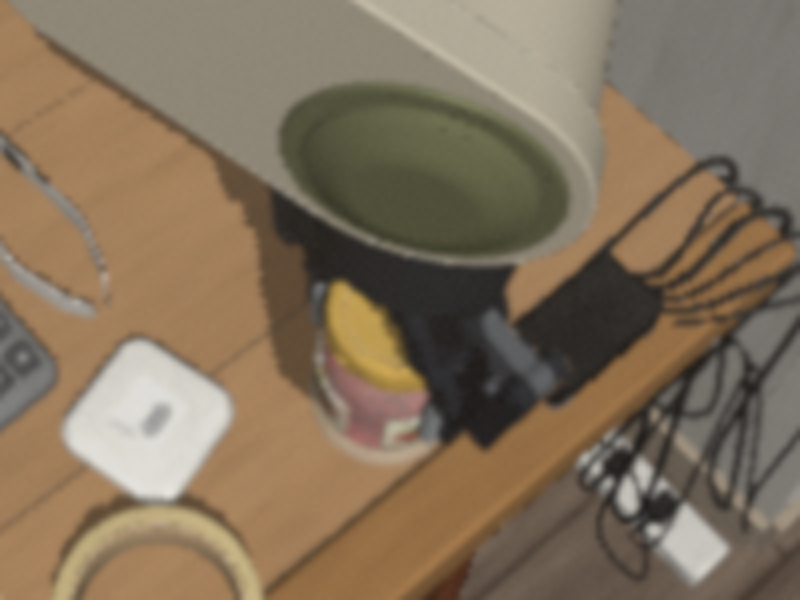

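Emit:
drive_tool --rows '[[[0.05,0.3,0.2,0,0,0],[0.1,0.6,0.3,0,0,0],[0.1,0.9,0.3,0,0,0],[0.1,1,0.3,0,0,0]]]' --force 50

```text
time_s: 42.1
eef_pos: [337.4, -171.6, 329.6]
ee_rot: [-0.003, 1.0, 0.01, 0.0]
force: [0.3, 0.3, -3.2]
grip_width: 0.676
```

Emit:
drive_tool --rows '[[[0.05,0.4,0,0,0,0],[0.1,0.8,0,0,0,0],[0.1,1,0,0,0,0]]]'

```text
time_s: 42.48
eef_pos: [347.4, -70.5, 329.0]
ee_rot: [-0.003, 1.0, 0.01, -0.001]
force: [0.3, 0.3, -4.2]
grip_width: 0.68
```

Emit:
drive_tool --rows '[[[0.05,0.4,0,0,0,0],[0.1,0.8,0,0,0,0],[0.1,1,0,0,0,0]]]'

```text
time_s: 42.85
eef_pos: [357.6, 30.6, 328.3]
ee_rot: [-0.004, 1.0, 0.011, -0.001]
force: [0.5, 0.3, -3.1]
grip_width: 0.681
```

Emit:
drive_tool --rows '[[[0.05,0.4,0,0,0,0],[0.1,0.8,0,0,0,0],[0.1,1,0,0,0,0]]]'

```text
time_s: 43.22
eef_pos: [367.9, 131.8, 327.5]
ee_rot: [-0.004, 1.0, 0.011, -0.002]
force: [-0.4, -0.1, -2.5]
grip_width: 0.678
```

Emit:
drive_tool --rows '[[[0.05,0.4,0,0,0,0],[0.1,0.8,0,0,0,0],[0.1,1,0,0,0,0],[0.1,1,0,0,0,0]]]'

```text
time_s: 43.72
eef_pos: [378.1, 232.4, 326.5]
ee_rot: [-0.003, 1.0, 0.012, -0.003]
force: [0.7, -1.0, -3.5]
grip_width: 0.68
```

Emit:
drive_tool --rows '[[[0.3,0.3,0,0,0,0],[0.6,0.53,0,0,0,0],[0.9,0.53,0,0,0,0],[1,0.53,0,0,0,0],[1,0.53,0,0,0,0]]]'

```text
time_s: 44.35
eef_pos: [478.3, 284.5, 325.9]
ee_rot: [-0.003, 1.0, 0.011, -0.003]
force: [-0.4, -0.0, -3.2]
grip_width: 0.68
```

Emit:
drive_tool --rows '[[[0.28,0,0,0,0,0],[0.28,0,-0.2,0,0,0],[0.28,0,-0.4,0,0,0],[0.28,0,-0.6,0,0,0],[0.28,0,-0.8,0,0,0],[0.28,0,-0.8,0,0,0]]]'

```text
time_s: 45.1
eef_pos: [505.3, 284.2, 244.9]
ee_rot: [-0.003, 1.0, 0.011, -0.005]
force: [0.2, 1.0, -3.0]
grip_width: 0.682
```

Run:
```python
from h import *
s=ctrl.sense(); print(s['joints'],s['eef_pos'],s['ee_rot'],s['force'])
snap('scene','s17',(130,60,330,210),4)
snap('top','t17',(90,140,290,290),4)
```

```text
[0.30915694 0.59800953 1.51089365 0.00914249 1.04064664 1.85233869] [505.2873997  284.15415577 244.92570982] [-0.0026061   0.99991845  0.01147964 -0.0049515 ] [ 0.17527598  0.96478282 -3.01956808]
```

View pics/s17.png

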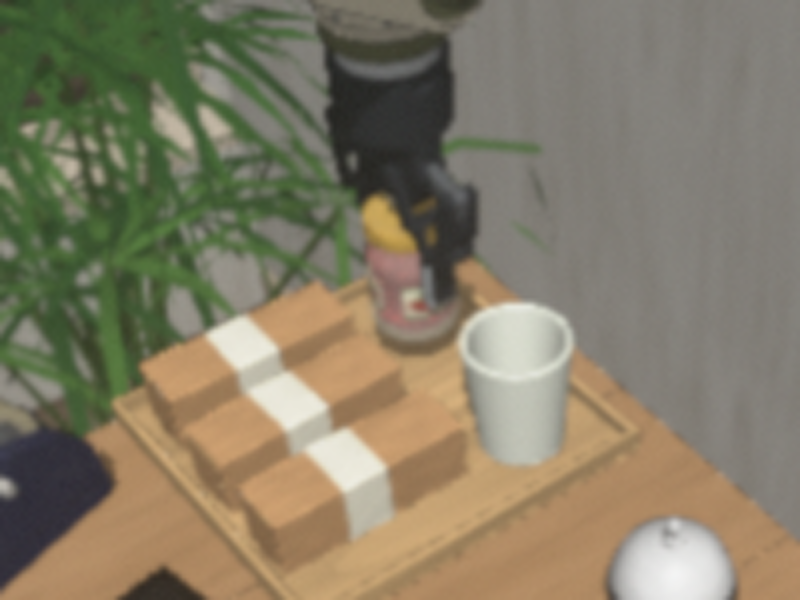

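View pics/t17.png

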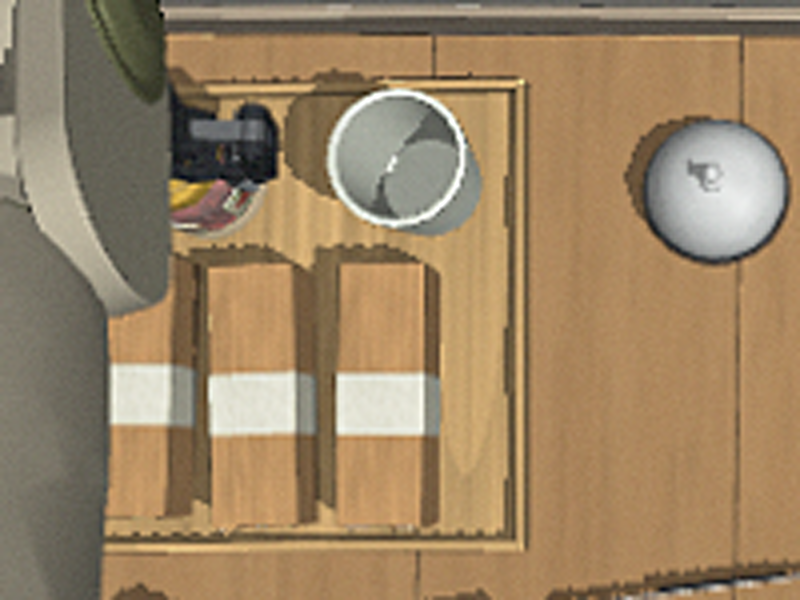

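Emit:
drive_tool --rows '[[[0,0,-0.1,0,0,0],[0,0,-0.2,0,0,0],[0,0,-0.28,0,0,0],[0,0,-0.32,0,0,0],[0,0,-0.35,0,0,0],[0,0,-0.36,0,0,0]]]'

```text
time_s: 45.95
eef_pos: [506.1, 284.4, 210.7]
ee_rot: [-0.003, 1.0, 0.012, -0.003]
force: [-0.9, 0.7, -2.9]
grip_width: 0.68
```

Emit:
drive_tool --rows '[[[0,0,-0.01,0,0,0],[0,0,-0.02,0,0,0],[0,0,-0.02,0,0,0]]]'

```text
time_s: 46.32
eef_pos: [506.1, 284.5, 209.5]
ee_rot: [-0.003, 1.0, 0.012, -0.003]
force: [-3.6, -1.7, 4.7]
grip_width: 0.682
```

Emit:
drive_tool --rows '[[[0,0,0,0,0,0],[0,0,0,0,0,0],[0,0,0,0,0,0],[0,0,0,0,0,0],[0,0,0.2,0,0,0],[0,0,0.4,0,0,0],[0,0,0.7,0,0,0],[0,0,1,0,0,0],[0,0,1,0,0,0]]]' --fingers 1

```text
time_s: 47.45
eef_pos: [506.4, 284.6, 311.7]
ee_rot: [-0.004, 1.0, 0.012, -0.001]
force: [0.2, -0.3, -0.6]
grip_width: 1.002
```

Run:
```python
from h import *
s=ctrl.sense(); print(s['joints'],s['eef_pos'],s['ee_rot'],s['force'])
snap('scene','s18',(130,60,330,210),4)
snap('top','t18',(90,140,290,290),4)
```

```text
[0.30935259 0.51743401 1.44902791 0.00849691 1.17389426 1.85372855] [506.35255092 284.60682602 311.65446846] [-3.92900986e-03  9.99925194e-01  1.15699543e-02 -5.52425618e-04] [ 0.18449123 -0.30360823 -0.59493458]
```

View pics/s18.png

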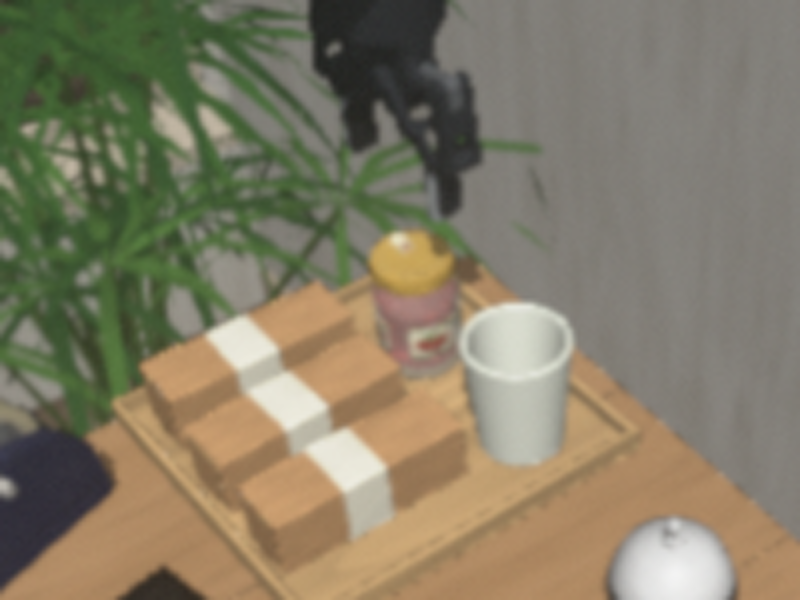

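View pics/t18.png

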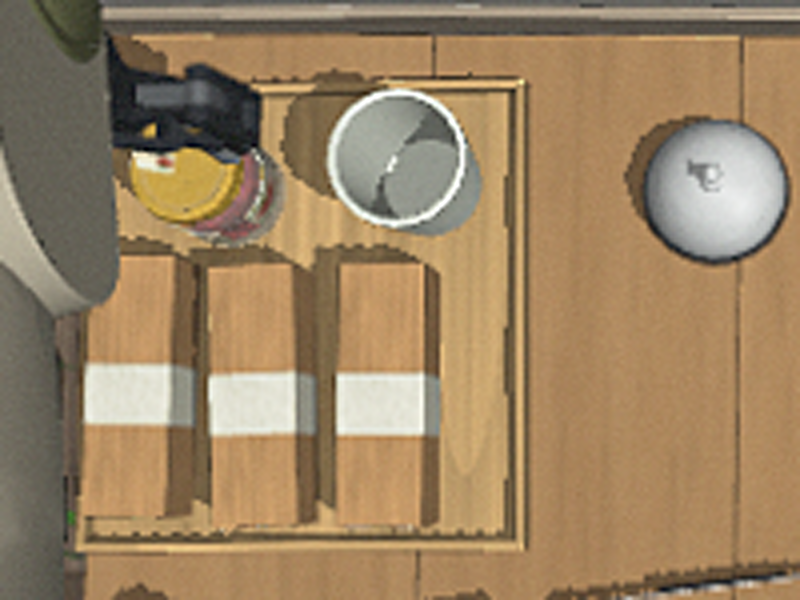

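Run:
```python
from h import *
f=lambda p,ox,oy:(np.array([p],float)+.5)/4-.5+[ox,oy]
print('jam',onz('top',f((186,186),90,140),93), onz('scene',f((411,262),130,60),93))
t=cv2.imread('pics/raw_t18.png');s=cv2.imread('pics/raw_s18.png')
cv2.imwrite('pics/tb.png',cv2.resize(t[160:210,240:300],None,fx=8,fy=8,interpolation=2))
cv2.imwrite('pics/sb.png',cv2.resize(s[180:240,270:330],None,fx=8,fy=8,interpolation=2))
```

```text
jam [[492.92893277 281.52815918  93.        ]] [[501.02930539 281.57063228  93.        ]]
```

View pics/tb.png

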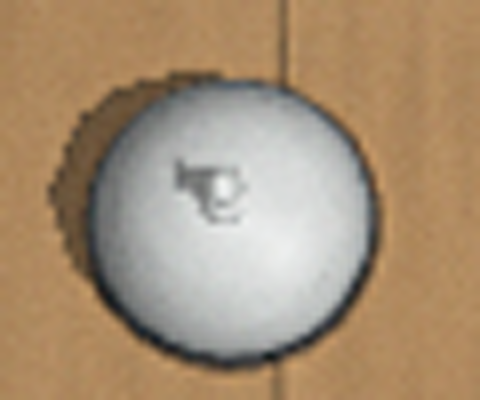

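View pics/sb.png

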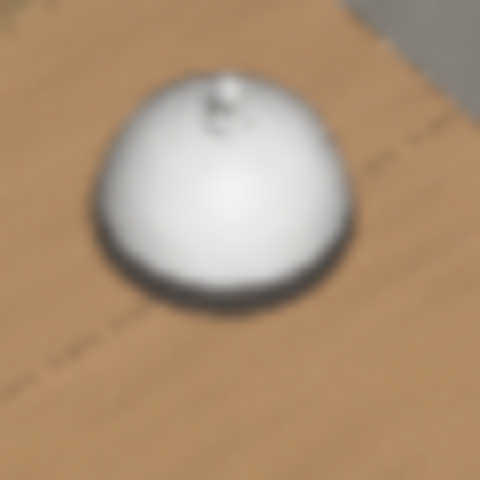

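Run:
```python
from h import *
g=lambda p,ox,oy:(np.array([p],float)+.5)/8-.5+[ox,oy]
print(onz('top',g((222,188),240,160),62),onz('scene',g((228,88),270,180),62))
print('foot',onz('top',g((233,226),240,160),8), onz('scene',g((226,205),270,180),8))
```

```text
[[506.72873706  13.86133062  62.        ]] [[507.22845881  14.87818283  62.        ]]
foot [[505.83259372  13.12939096   8.        ]] [[508.27723797  14.1364824    8.        ]]
```

Emit:
drive_tool --rows '[[[0,-0.3,0.2,0,0,0],[-0.05,-0.6,0.2,0,0,0],[-0.05,-1,0.2,0,0,0],[-0.05,-1,0.2,0.005,0,0]]]' --fingers -1

```text
time_s: 48.05
eef_pos: [501.0, 182.7, 327.9]
ee_rot: [-0.007, 1.0, 0.01, -0.004]
force: [-0.6, -0.2, 0.5]
grip_width: 0.142
```

Emit:
drive_tool --rows '[[[0,-0.5,0,0,0,0],[-0.05,-1,0,0,0,0],[-0.05,-1,0,0,0,0],[-0.05,-1,0,0,0,0]]]'

```text
time_s: 48.55
eef_pos: [496.0, 83.5, 327.4]
ee_rot: [-0.007, 1.0, 0.01, -0.004]
force: [1.3, 0.4, -0.1]
grip_width: -0.002
```

Emit:
drive_tool --rows '[[[0.1,-0.4,0,0,0,0],[0.12,-0.72,0,0,0,0],[0.12,-0.72,-0.3,0,0,0],[0.12,-0.72,-0.6,0,0,0],[0.12,-0.72,-0.8,0,0,0],[0.12,-0.72,-0.8,0,0,0]]]'

```text
time_s: 49.3
eef_pos: [508.0, 12.8, 246.2]
ee_rot: [-0.008, 1.0, 0.011, -0.006]
force: [0.2, -0.3, 0.6]
grip_width: -0.001
```

Run:
```python
from h import *
s=ctrl.sense(); print(s['eef_pos'],s['ee_rot'],s['force'])
snap('scene','s19',(250,120,350,240),5)
```

```text
[507.96754014  12.7682022  246.16501588] [-0.00767646  0.99989097  0.01114873 -0.00590136] [ 0.19350404 -0.30759791  0.61630109]
```

View pics/s19.png

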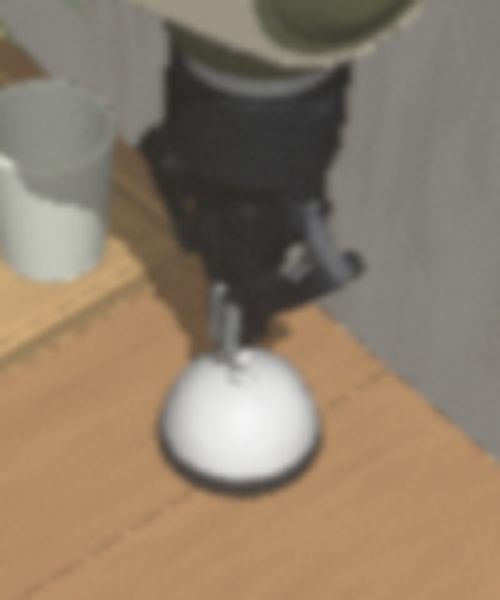

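Emit:
drive_tool --rows '[[[0,0,-0.06,0,0,0],[0,0,-0.1,0,0,0],[0,0,-0.13,0,0,0],[0,0,-0.145,0,0,0],[0,0,-0.145,0,0,0]]]'

```text
time_s: 49.98
eef_pos: [508.3, 12.5, 233.1]
ee_rot: [-0.007, 1.0, 0.011, -0.005]
force: [-0.6, 0.7, 2.9]
grip_width: 0.001
```

Emit:
drive_tool --rows '[[[0,0,-0.015,0,0,0],[0,0,-0.025,0,0,0],[0,0,-0.025,0,0,0]]]'

```text
time_s: 50.35
eef_pos: [508.3, 12.5, 231.0]
ee_rot: [-0.007, 1.0, 0.011, -0.005]
force: [-3.2, 1.0, 8.0]
grip_width: 0.002
```

Emit:
drive_tool --rows '[[[0,0,-0.015,0,0,0],[0,0,-0.02,0,0,0],[0,0,-0.02,0,0,0]]]'

```text
time_s: 50.72
eef_pos: [508.4, 12.6, 230.6]
ee_rot: [-0.007, 1.0, 0.011, -0.004]
force: [-8.5, 1.6, 22.1]
grip_width: 0.002
```

Emit:
drive_tool --rows '[[[0,0,0.1,0,0,0],[0,0,0.4,0,0,0],[0,0,0.8,0,0,0],[-0.3,-0.2,1,0,0,0],[-0.6,-0.4,1,0,0,0],[-0.8,-0.6,1,0,0,0],[-0.8,-0.6,1,0,0,0]]]'

```text
time_s: 51.6
eef_pos: [427.7, -48.2, 330.8]
ee_rot: [-0.007, 1.0, 0.01, -0.004]
force: [-0.0, 0.3, -0.1]
grip_width: 0.002
```

Emit:
drive_tool --rows '[[[-0.2,-0.5,0,0,0,0],[-0.2,-1,0,0,0,0],[-0.2,-1,0,0,0,0],[-0.2,-1,0,0,0,0]]]'

```text
time_s: 52.1
eef_pos: [408.0, -147.7, 330.6]
ee_rot: [-0.007, 1.0, 0.01, -0.004]
force: [-0.5, 0.7, -0.8]
grip_width: -0.002
```

Run:
```python
from h import *
s=ctrl.sense(); print(s['eef_pos'],s['force'],s['time_s'])
snap('scene','s20',(130,80,330,230),4)
snap('top','t20',(90,140,290,290),4)
```

```text
[ 408.0085656  -147.73868556  330.61128636] [-0.5083691   0.74555174 -0.75373193] 52.1
```

View pics/s20.png

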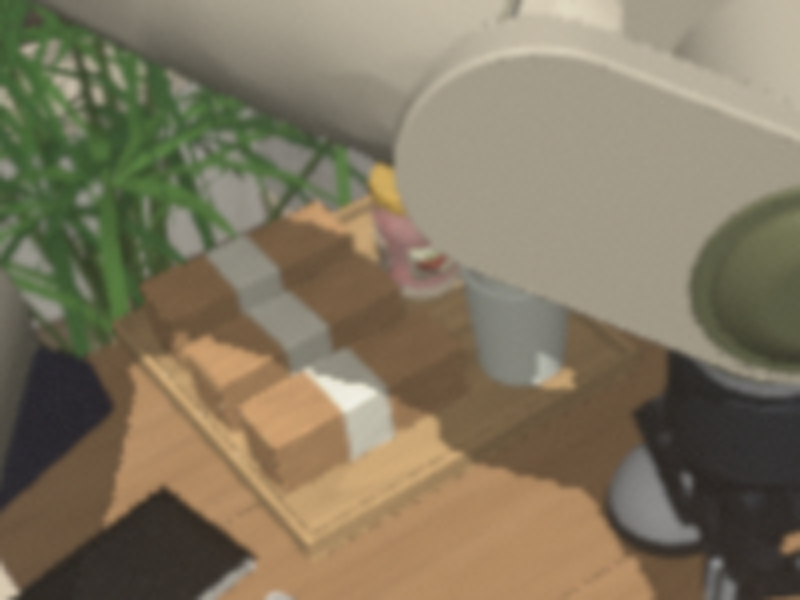

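View pics/t20.png

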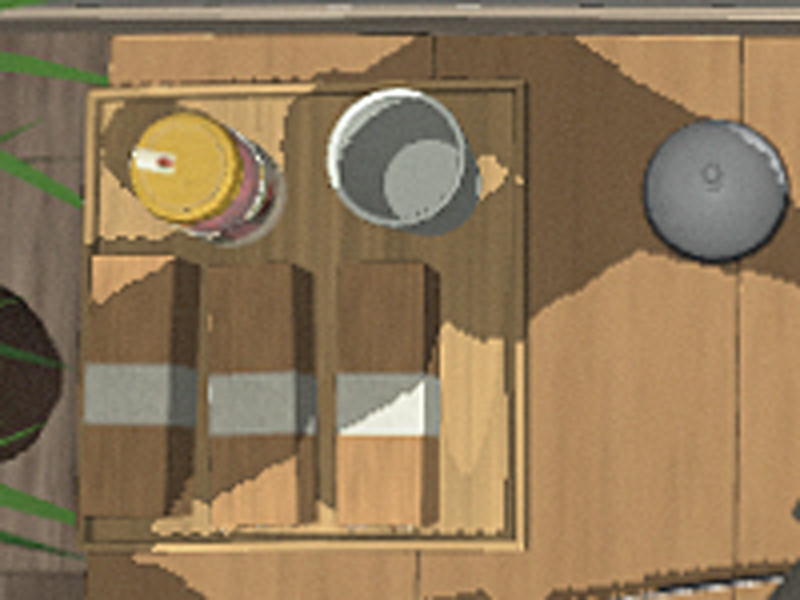

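Run:
```python
from h import *
print('jam',onz('top',(np.array([(186,167)])+.5)/4-.5+[90,140],93),'tumbler rim',onz('top',(np.array([(397,158)])+.5)/4-.5+[90,140],93))
print(ctrl.finish_job())
```

```text
jam [[502.79958295 282.0325113   93.        ]] tumbler rim [[507.9965774  172.35696983  93.        ]]
the job is handed in; nothing more can be done
None
```

I tipped all three cartons over where they stood and laid them side by side on the tray floor. The jam jar stands upright behind them, and I pressed the bell after everything was in place. The job was handed in at about 52 s; no verdict is reported.

- **Tipping:** I gripped each carton near the top, tilted it to about 30°, and let it fall. While tilting the first one, the arm ran into a wrist limit and lifted it about 30 mm off the counter. By my reckoning its centre was at about 101 mm (limit 115 mm) and its tilt about 0.65 rad, so it still counted as standing. I lowered it back to the counter before letting go.
- **Tray:** Measured from the tray centre, the cartons lie at about (-42, 82), (-46, 16) and (-45, -53) mm. The jar is at about (67, 43) mm. All are well inside the rim, and none is on top of another.
- **Tumbler:** It is standing, and its position in the top picture looks unchanged from the start. The top and scene cameras disagreed by 6–9 mm on its rim at the start, and by up to 8 mm on one jar reading.
- **Bell:** It had been knocked about 45 mm aside during the run, so I located it again first. The button went down to a hard stop: the force rose from 3 to 22 N, with only about 0.4 mm of travel in the last push.
- **Final check:** The last pictures show everything in place and the gripper clear of it, with the arm at rest. Lying flat and standing upright were judged by eye; I did not measure angles to 3 degrees.

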